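# Set up the fold-down cleaning flap and spray the modules

### The arm

A 6-joint arm with a two-finger parallel gripper is mounted at the origin on the work surface. World frame = base frame: x ahead of the robot, y to its left, z up, the work surface at z = 0. Lengths are in m, angles in rad, forces in N, time in s.
With the tool pointing down it reaches from about 0.275 to 0.825 m from the base axis. Payload 4.9 kg.
Tool frame: the origin (TCP) lies on the centre line of the jaws, within the pads' length; the fingertips stand ahead of it and the grasp point (between the pads) lies 8 mm behind it (arm.nose_length is the z of the fingertips in the tool frame, in m); z points along the fingers, x is the direction in which the jaws open and shut, and the axes are right-handed (so a half turn about z gives the same grasp; the last joint's range is limited). The gripper opens to 85 mm and grips with 20 to 120 N. Pads are 22 mm wide; open, the fingers measure 114 mm over their backs; the gripper's body (76 mm by 85 mm) begins 54 mm behind the grasp point. The pads swing forward as they close: fully open they stand 13 mm farther back than shut.
Start: joints at [1.039, 0.326, -0.193, 1.052, 0, 1.437], TCP at [0.213, 0.507, 0.242] pointing down, gripper open.
Joint ranges: [-2.65, 2.65], [-0.97, 1.79], [-1.3, 1.35], [-1.93, 2.1], [-1.47, 1.37], [-3.14, 3.14]. Speed limits (rad/s): [2.57, 2.57, 3.14, 3.14, 3.14, 3.14].

### API

Orientations are given as a unit quaternion [w, x, y, z].
In Python, from rig import status, viewer, workorder, arm gives the robot as it stands.
- The arm moves only by the shell command python3 -m jog 'ROWS'. ROWS is JSON, a list of rows, each an object with "linear": the shift along the tool's x, y, z as a fraction of full scale, a list of three; "angular": the turn, a rotation vector about the tool's x, y, z as a fraction of full scale, a list of three; "jaw": the opening, from 0 (shut) to 1 (fully open). A call has 1 to 12 rows; each row is the pose to reach, as a shift and turn from the pose commanded when the call began, along the tool's axes at that moment; what a row does not reach only later rows make up. Full scale, the value 1, is 0.12 m for a shift and 120 degrees for a turn. A row lasts 1/12 s, in which the tool goes at most 41.7 mm and 7.16 degrees, less where a joint would pass 70% of its speed; a pose out of reach is approached as far as the arm can. A call with a number of a shift or a turn outside -1 to 1 is refused whole. A call with a gripper value outside its range is refused whole. The fingers move at their own pace and stop on an object; the grip force is fixed at half the most. Time passes only in rows, so rows that repeat a pose let the fingers close. It gives the time, the measured TCP pose, the force and the opening at its end, in the units of the state.
- status.sense(): the state, without advancing time (a new reading comes with each control period).
- viewer.snapshot(name): name is "side" or "top" or "wrist"; returns (picture, depth): 400x640x3 uint8, blue, green, red; 400x640 float32, m along the optical axis (not along the pixel's ray), 0 where there is no reading.
- viewer.camera_info(name): a dict with "vfov" (degrees; the focal length in pixels is half the picture's height over the tangent of half this angle, whatever the lens; pixels are square), "cx", "cy" (the principal point, pixels), "pose" (4x4, takes a point from camera to world coordinates). Camera axes: x right, y up, looking along -z (the intrinsics and any distortion apply to the point x, -y, -z); pixel columns grow to the right and rows downward; lengths in m; the calibration is good to about 2 mm. A picture is of the moment at which its call begins: read the wrist's pose just before it. camera_info takes no time and is no camera call; for the wrist camera it gives the pose at the moment of the call.
- workorder.hand_in(): hands the job in, once; it reports no verdict.
The state is a dict: "clock": time; "joint_pos": joint angles; "qvel": joint speeds; "joint_torque": joint torques, N m; "tool_pos": TCP position; "ee_rot": TCP orientation; "wrist_force": force on the tool from outside, world axes, zero at the start; "torque": the same for the moment, N m; "gripper_width": finger opening in m.
Only numpy, scipy, OpenCV 4.12 (cv2) and the standard library are available. Lean on these libraries where they do the work, as an engineer would, in place of code of your own. Each camera call takes 0.05 s, during which the arm holds its last target.

### The job

Pull both slide-out supports of the cabinet all the way out, and only then lower the drop-front flap until it rests level on them. Lay every circuit module from the mat flat on the flap, component side up, each directly on the wood and wholly on it, and when all lie there press the nozzle cap of the cleaner canister all the way down and let it up again. Leave the modules on the flap and the supports out, and do not disturb the water bottle or the screwdriver.

Things in the scene. Friction and masses are not known exactly. Their poses are not given: they have to be found in the camera images.
- cabinet: Fixed grey bench cabinet, 300 mm wide, 160 mm deep, 219 mm high. Origin: on the table, under the middle of the hinge line of its flap; its x points from the front into the cabinet, y along the front, z up. The hinge line lies along y, 106 mm above the origin. Below the hinge line the front is upright; above, the closed flap leans back by 0.35 rad, and with the flap down the front is open, the top's front edge 50 mm behind the hinge line.
- flap (a joint): Hinge of the drop-front flap, rad: 0 closed (leaning back 0.35 rad from upright), 1.92 horizontal, resting on both pulled-out supports. The hinge is stiff (about 0.45 Nm, so 3 N at the bar) and stays wherever it is left. Only the pulled-out supports stop it at level; with them in it would go lower. The flap is a wooden panel 280 mm wide, 12 mm thick, reaching 130 mm from the hinge line; horizontal, its upper face is 112 mm above the table.
- flap_bar (a point): Middle of the flap's pull bar: a round steel bar, 12 mm thick, 110 mm long (its posts are 50 mm either side of the middle), parallel to the hinge line, 164 mm from it and 34 mm beyond the panel's free edge, in the plane of the panel; above the cabinet while the flap is closed. Gripped across, from above, it can turn between the fingers.
- flap_board (a point): Centre of the flap's inner face, 65 mm from the hinge line; that is the top face when the flap is down. Its x points out of that face (up when down), y along the hinge line, z from the hinge to the free edge.
- support_near (a joint): Slide of the flap support nearer the robot (at y = +95 mm in the cabinet's frame), m: 0 is in, 0.100 is fully out, against its stop, along the cabinet's -x. It takes about 2 N and stays where it is left.
- support_near_tab (a point): Point to grip on that support's pull tab, 62 mm above the table: an upright aluminium plate 12 mm thick (along the cabinet's y), 30 mm high (from 42 to 72 mm above the table), sticking out 75 mm from the cabinet's front when in, this point 55 mm out. Its last 6 mm is an end plate 30 mm wide. The point moves with the tab.
- support_far (a joint): Slide of the flap support farther from the robot (at y = -95 mm in the cabinet's frame), m: 0 is in, 0.100 is fully out, against its stop, along the cabinet's -x. It takes about 2 N and stays where it is left.
- support_far_tab (a point): Point to grip on that support's pull tab, 62 mm above the table: an upright aluminium plate 12 mm thick (along the cabinet's y), 30 mm high (from 42 to 72 mm above the table), sticking out 75 mm from the cabinet's front when in, this point 55 mm out. Its last 6 mm is an end plate 30 mm wide. The point moves with the tab.
- canister: Fixed cleaner canister, 60 mm thick, on a screwed-down plate 90 mm square; origin under its centre on the table; its x points away from the spray side.
- spray_cap (a joint): Sprung white nozzle cap on the canister, m: 0 up, 0.006 fully down (about 2 N to start, 7.5 N at the bottom). It springs back up when let go.
- spray_cap_top (a point): Centre of the cap's flat round top, 38 mm wide, 192 mm above the table when up; moves with the cap.
- module_heatsink: Loose circuit module, about 0.11 kg: a dark green board 56 mm (its x) by 40 mm (its y) by 6 mm thick with a rigid upper part 24 mm (x) by 32 mm (y) centred on it, to be gripped across its 24 mm. Origin: centre of the underside, z up out of the component side. Starts on the flat grey mat (250 by 260 mm); may be absent. Upper part: finned aluminium heat sink, 26 mm high above the board.
- module_coil: Loose circuit module, about 0.11 kg: a dark green board 56 mm (its x) by 40 mm (its y) by 6 mm thick with a rigid upper part 24 mm (x) by 32 mm (y) centred on it, to be gripped across its 24 mm. Origin: centre of the underside, z up out of the component side. Starts on the flat grey mat (250 by 260 mm); may be absent. Upper part: copper coil between two dark steel plates, 25 mm high.
- module_can: Loose circuit module, about 0.11 kg: a dark green board 56 mm (its x) by 40 mm (its y) by 6 mm thick with a rigid upper part 24 mm (x) by 32 mm (y) centred on it, to be gripped across its 24 mm. Origin: centre of the underside, z up out of the component side. Starts on the flat grey mat (250 by 260 mm); may be absent. Upper part: smooth steel shielding can, 22 mm high.
- module_relay: Loose circuit module, about 0.11 kg: a dark green board 56 mm (its x) by 40 mm (its y) by 6 mm thick with a rigid upper part 24 mm (x) by 32 mm (y) centred on it, to be gripped across its 24 mm. Origin: centre of the underside, z up out of the component side. Starts on the flat grey mat (250 by 260 mm); may be absent. Upper part: two black relay blocks side by side, 24 mm high.
- water_bottle: Clear water bottle, 64 mm thick, 200 mm high, standing; not to be disturbed. Origin under its centre.
- screwdriver: Screwdriver lying on the table; not to be disturbed. Origin near its middle, x along it.

How it is judged:
By the outcome, as a careful person would: the job done as asked, in the order asked, and still so for the second after the job is handed in, with the robot touching nothing.
Of module_heatsink, module_coil, module_can, module_relay only 2 to 4 are there at a start; the rules pass over those that are not, and their reading is None.
At some moment in a run one of module_heatsink, module_coil, module_can, module_relay may be knocked a few centimetres aside while the robot is not near it.
Once in a run the grip may slacken for a moment while it holds something.
It also fails if it takes over 210 s, if anything falls off the work surface, if the arm or the gripper's body presses on something with over 40 N, if the wrist force passes 120 N, or if a joint passes its speed limit or range.

## Working session

There is one attempt and no reset: what is moved stays moved. The work goes in short steps, Python scripts to look and compute and a shell command to move; the robot and the scene stay as the last step left them, time stands still between calls to the robot, and variables do not carry over. Pictures are saved under pics/ and viewed, and the job is handed in when it is done.

```bash
ls; mkdir -p pics
python3 - <<'E'
from rig import status, viewer, workorder, arm
import cv2, numpy as np
s=status.sense(); print(s); print(arm.nose_length)
for n in ("side","top","wrist"):
    i=viewer.camera_info(n); print(n,i)
    p,d=viewer.snapshot(n); cv2.imwrite(f"pics/{n}0.png",p); np.save(f"pics/{n}0.npy",d)
E
```

```text
pics
{'clock': 0.0, 'joint_pos': array([ 1.03881029e+00,  3.26937246e-01, -1.93588803e-01,  1.05201912e+00,
        2.79225207e-07,  1.43660036e+00]), 'qvel': array([ 0.00042813,  0.00148943, -0.00128762,  0.00012853, -0.00090508,
        0.00079881]), 'joint_torque': array([ 3.29861778e-04, -4.43399870e+01,  2.62443173e+01,  1.54407072e-02,
        4.91017283e-05,  2.15221002e-05]), 'tool_pos': array([0.21275419, 0.50656285, 0.24150358]), 'ee_rot': array([ 3.82034030e-04,  8.32880801e-01,  5.53451721e-01, -7.86553386e-04]), 'wrist_force': array([-0.12372259,  0.24805468, -0.33588189]), 'torque': array([ 0.03994039,  0.04303743, -0.0142151 ]), 'gripper_width': 0.08525211024236089}
0.011
side {'vfov': 46.42850125512601, 'cx': 321.19088880297585, 'cy': 195.0116457571017, 'pose': array([[ 0.96940398,  0.1688111 , -0.17820979,  0.31588051],
       [-0.24452246,  0.60033232, -0.76145248, -1.02301926],
       [-0.02155654,  0.78173136,  0.62324264,  0.9296813 ],
       [ 0.        ,  0.        ,  0.        ,  1.        ]])}
top {'vfov': 52.04830005146046, 'cx': 322.8966359377985, 'cy': 199.8109125290107, 'pose': array([[ 0.00408855,  0.99134977, -0.13118276,  0.39193422],
       [-0.99996087,  0.00302398, -0.00831334, -0.05724597],
       [-0.00784473,  0.13121162,  0.99132334,  1.28976592],
       [ 0.        ,  0.        ,  0.        ,  1.        ]])}
wrist {'vfov': 64.51803152694391, 'cx': 320.41197929709034, 'cy': 199.07471161834215, 'pose': array([[ 0.38766326, -0.8815135 , -0.26953875,  0.14446723],
       [ 0.92180008,  0.37029314,  0.11475019,  0.53587682],
       [-0.00134549, -0.29294528,  0.95612826,  0.37428274],
       [ 0.        ,  0.        ,  0.        ,  1.        ]])}
```

View pics/top0.png

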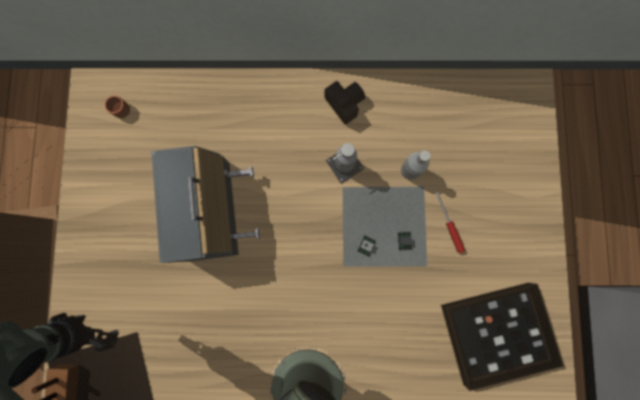

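View pics/side0.png

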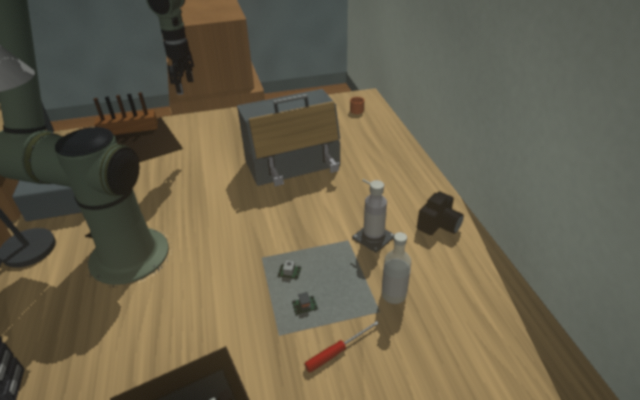

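View pics/wrist0.png

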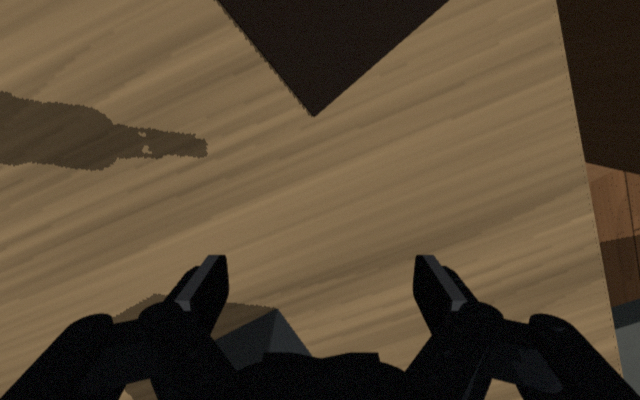

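```bash
cat > h.py <<'E'
import numpy as np, cv2
from scipy.spatial.transform import Rotation as R
def f_of(i,H=400): return H/2/np.tan(np.radians(i["vfov"])/2)
def cloud(d,i):
    f=f_of(i); v,u=np.mgrid[0:d.shape[0],0:d.shape[1]]
    P=np.stack([(u-i["cx"])/f*d,-(v-i["cy"])/f*d,-d],-1)
    W=P@i["pose"][:3,:3].T+i["pose"][:3,3]; W[d<=0]=np.nan; return W
def ray(uv,i,z):
    f=f_of(i); uv=np.atleast_2d(uv).astype(float)
    r=np.stack([(uv[:,0]-i["cx"])/f,-(uv[:,1]-i["cy"])/f,-np.ones(len(uv))],-1)@i["pose"][:3,:3].T
    o=i["pose"][:3,3]; return o+r*((z-o[2])/r[:,2])[:,None]
def toolR(s):
    w,x,y,z=s["ee_rot"]; return R.from_quat([x,y,z,w])
E
python3 - <<'E'
from h import *
from rig import viewer
for n in ("top","side"):
    i=viewer.camera_info(n); W=cloud(np.load(f"pics/{n}0.npy"),i); p=cv2.imread(f"pics/{n}0.png")
    if n=="top":
        for uv in [(120,300),(300,120),(400,300),(500,150),(290,280),(385,227),(367,245),(405,240),(348,150),(420,160),(250,233),(245,173),(192,198),(372,190)]: print(n,uv,W[uv[1],uv[0]].round(4))
        c=p[130:280,140:480]; 
    else:
        for uv in [(200,200),(350,330),(320,290),(290,268),(305,303),(376,187),(400,240),(278,178),(333,163),(290,102),(358,265)]: print(n,uv,W[uv[1],uv[0]].round(4))
        c=p[80:380,230:450]
    cv2.imwrite(f"pics/{n}0z.png",cv2.resize(c,None,fx=2.3 if n=="top" else 2,fy=2.3 if n=="top" else 2,interpolation=cv2.INTER_CUBIC))
E
```

```text
top (120, 300) [0.2488 0.5781 0.0016]
top (300, 120) [0.8239 0.0291 0.0032]
top (400, 300) [ 0.2528 -0.2847 -0.0004]
top (500, 150) [ 0.725  -0.6139  0.0038]
top (290, 280) [ 0.3116  0.0546 -0.0013]
top (385, 227) [ 0.4767 -0.2416  0.0035]
top (367, 245) [ 0.4198 -0.1819  0.031 ]
top (405, 240) [ 0.4353 -0.2974  0.0342]
top (348, 150) [ 0.6754 -0.1164  0.1918]
top (420, 160) [ 0.6486 -0.3138  0.1885]
top (250, 233) [0.4531 0.1697 0.0691]
top (245, 173) [0.6344 0.1894 0.0716]
top (192, 198) [0.5308 0.2818 0.2679]
top (372, 190) [ 0.5944 -0.2025  0.0012]
side (200, 200) [ 0.2035  0.1945 -0.0014]
side (350, 330) [ 0.5235 -0.3947 -0.004 ]
side (320, 290) [ 4.839e-01 -2.625e-01 -4.000e-04]
side (290, 268) [ 0.4212 -0.1944  0.0279]
side (305, 303) [ 0.434  -0.3161  0.0293]
side (376, 187) [ 0.6714 -0.1278  0.1919]
side (400, 240) [ 0.6553 -0.3331  0.198 ]
side (278, 178) [0.4531 0.1464 0.0697]
side (333, 163) [0.6398 0.1808 0.068 ]
side (290, 102) [0.5411 0.3516 0.2162]
side (358, 265) [ 0.6036 -0.2053 -0.0012]
```

View pics/top0z.png

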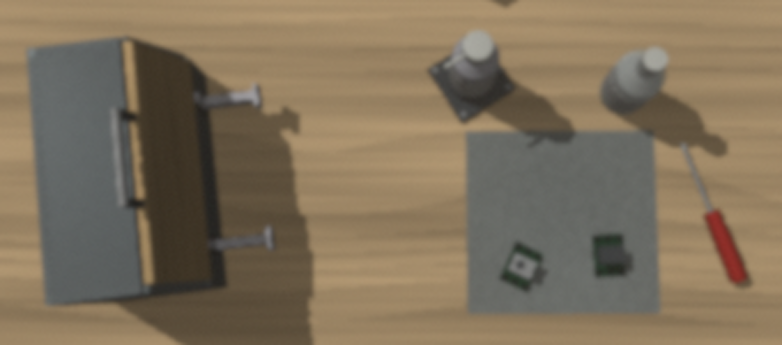

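View pics/side0z.png

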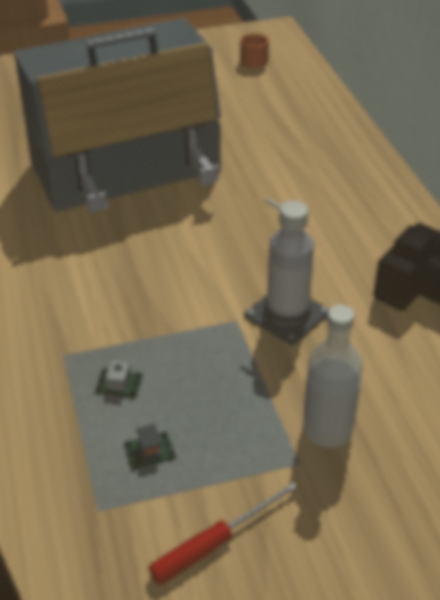

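Run:
```python
from h import *
from rig import viewer
A=[];C=[]
for n in ("top","side"):
    i=viewer.camera_info(n); W=cloud(np.load(f"pics/{n}0.npy"),i).reshape(-1,3)
    W=W[~np.isnan(W[:,0])]
    for nm,lo,hi in [("bar",(0.42,0.2,0.25),(0.7,0.4,0.29)),("near",(0.4,0.09,0.064),(0.5,0.19,0.078)),("far",(0.6,0.09,0.064),(0.7,0.22,0.078)),("top",(.3,.2,.21),(.8,.6,.225))]:
        m=((W>lo)&(W<hi)).all(1); P=W[m]
        if len(P)<3: print(n,nm,len(P)); continue
        c=P.mean(0); r=cv2.minAreaRect(P[:,:2].astype(np.float32))
        _,_,V=np.linalg.svd(P[:,:2]-c[:2]); print(n,nm,len(P),c.round(4),P.min(0).round(4),P.max(0).round(4),"rect",np.round(r[0],4),np.round(r[1],4),round(r[2],1),"dir",V[0].round(3))
    # flap plane points: outer wood face z .12-.22
    i=i; m=((W>(.38,.15,.125))&(W<(.72,.35,.205))).all(1); P=W[m]
    if n=="side":
        c=np.median(P,0);Q=P
        for _ in range(4):
            c=Q.mean(0);_,_,V=np.linalg.svd(Q-c);nn=V[2]; Q=P[abs((P-c)@nn)<0.006]
        print("flap plane",len(P),len(Q),c.round(4),nn.round(4),"lean",np.degrees(np.arcsin(abs(nn[2]))),np.arctan2(nn[0],nn[1]))
        m=((W>(.38,.12,.02))&(W<(.72,.35,.095))).all(1); P=W[m];Q=P;c=np.median(P,0);nn=np.array([0.1,1,0]);nn/=np.linalg.norm(nn);
        Q=P[abs((P-c)@nn)<0.02]
        for _ in range(5):
            c=Q.mean(0);_,_,V=np.linalg.svd(Q-c);nn=V[2]; Q=P[abs((P-c)@nn)<0.005]
        print("front plane",len(P),len(Q),c.round(4),nn.round(4))
```

```text
top bar 233 [0.531  0.2834 0.2669] [0.4773 0.2698 0.2504] [0.5866 0.2977 0.274 ] rect [0.5316 0.2841] [0.1095 0.0168] 6.4 dir [-0.991 -0.132]
top near 76 [0.4521 0.165  0.0729] [0.4412 0.1477 0.0649] [0.4678 0.19   0.078 ] rect [0.4528 0.1692] [0.0266 0.0418] 5.5 dir [-0.192  0.981]
top far 90 [0.6396 0.1916 0.0721] [0.6272 0.1693 0.0644] [0.6567 0.2195 0.0777] rect [0.6394 0.1954] [0.0293 0.0497] 6.3 dir [-0.163  0.987]
top top 4878 [0.5216 0.3359 0.2196] [0.3696 0.2446 0.21  ] [0.6812 0.4153 0.225 ] rect [0.5264 0.3287] [0.3007 0.1372] 7.8 dir [-0.991 -0.134]
side bar 152 [0.5307 0.2794 0.2617] [0.4763 0.2642 0.2508] [0.5865 0.2936 0.2691] rect [0.5321 0.2795] [0.1111 0.0196] 6.4 dir [-0.991 -0.134]
side near 54 [0.4515 0.1605 0.0688] [0.4401 0.1408 0.0642] [0.4667 0.1887 0.0735] rect [0.4484 0.1656] [0.0268 0.0462] 16.1 dir [ 0.116 -0.993]
side far 56 [0.6396 0.1851 0.0684] [0.6273 0.1642 0.064 ] [0.657  0.2182 0.0725] rect [0.635  0.1901] [0.0275 0.0542] 20.1 dir [ 0.167 -0.986]
side top 1581 [0.5175 0.3192 0.2169] [0.3688 0.24   0.21  ] [0.6788 0.4149 0.225 ] rect [0.5259 0.3263] [0.3015 0.1452] 7.7 dir [-0.993 -0.117]
flap plane 2394 2100 [0.5315 0.2479 0.1651] [-0.1243  0.9451 -0.3021] lean 17.584452845448354 -0.13079730361225658
front plane 1942 1337 [0.5318 0.2347 0.0593] [-0.121   0.9926 -0.003 ]
```

```bash
cat >> h.py <<'E'
ux=np.array([-0.132,0.9912,0]); uy=np.array([-0.9912,-0.132,0]); O=np.array([0.5365,0.230,0])
def Rdown(yaw):
    x=np.array([np.cos(yaw),np.sin(yaw),0]); z=np.array([0,0,-1.]); return R.from_matrix(np.stack([x,np.cross(z,x),z],1))
def cur():
    from rig import status
    s=status.sense(); Rt=toolR(s); x=Rt.as_matrix()[:,0]
    print("t %.2f"%s["clock"],"tcp",s["tool_pos"].round(4),"yaw %.1f"%np.degrees(np.arctan2(x[1],x[0])),"F",s["wrist_force"].round(1),"w %.4f"%s["gripper_width"]); return s,Rt
def plan(wps,yaw=None):
    s,Rt=cur(); 
    for w in np.atleast_2d(wps):
        l=Rt.inv().apply(np.array(w[:3])-s["tool_pos"])/0.12
        yw=w[3] if len(w)>3 else yaw
        a=(Rt.inv()*Rdown(np.radians(yw))).as_rotvec()/np.radians(120) if yw is not None else np.zeros(3)
        print("  lin",l.round(3).tolist(),"ang",a.round(3).tolist())
E
python3 - <<'E'
from h import *
plan([[0.24,0.40,0.2415,100],[0.26,0.32,0.25,120]])
E
```

```text
t 0.15 tcp [0.2128 0.5067 0.2417] yaw 67.2 F [-0.4 -0.2 -0.3] w 0.0853
  lin [-0.732, 0.553, 0.002] ang [-0.0, 0.001, -0.273]
  lin [-1.282, 0.965, -0.068] ang [-0.0, 0.001, -0.44]
```

```bash
python3 -m jog '[{"linear":[-1,0.9,0],"angular":[0,0,-0.6],"jaw":1},{"linear":[-1,0.9,0],"angular":[0,0,-0.6],"jaw":1},{"linear":[-1,0.9,0],"angular":[0,0,-0.6],"jaw":1},{"linear":[-1,0.9,0],"angular":[0,0,-0.6],"jaw":1},{"linear":[-1,0.9,0],"angular":[0,0,-0.6],"jaw":1},{"linear":[-1,0.9,0],"angular":[0,0,-0.6],"jaw":1},{"linear":[-1,0.9,0],"angular":[0,0,-0.6],"jaw":1},{"linear":[-1,0.9,0],"angular":[0,0,-0.6],"jaw":1},{"linear":[-1,0.9,0],"angular":[0,0,-0.6],"jaw":1},{"linear":[-1,0.9,0],"angular":[0,0,-0.6],"jaw":1},{"linear":[-1,0.9,0],"angular":[0,0,-0.6],"jaw":1}]'
python3 - <<'E'
from h import *
plan([[0.34,0.17,0.25,187.6],[0.37,0.12,0.22,187.6],[0.4496,0.163,0.14,187.6]])
E
```

```text
clock: 1.07
tool_pos: [0.266, 0.3544, 0.2421]
ee_rot: [-0.0, 0.346, 0.938, -0.0]
wrist_force: [-0.0, 0.3, 0.5]
gripper_width: 0.0853
t 1.07 tcp [0.266  0.3544 0.2421] yaw 139.5 F [-0.   0.3  0.5] w 0.0853
  lin [-1.467, -0.767, -0.066] ang [-0.0, -0.0, -0.401]
  lin [-1.928, -0.921, 0.184] ang [-0.0, -0.0, -0.401]
  lin [-2.199, -0.218, 0.851] ang [-0.0, -0.0, -0.401]
```

```bash
python3 -m jog '[{"linear":[-1,-0.52,0],"angular":[0,0,-0.4],"jaw":1},{"linear":[-1,-0.52,0],"angular":[0,0,-0.4],"jaw":1},{"linear":[-1,-0.52,0],"angular":[0,0,-0.4],"jaw":1},{"linear":[-1,-0.52,0],"angular":[0,0,-0.4],"jaw":1},{"linear":[-1,-0.52,0],"angular":[0,0,-0.4],"jaw":1},{"linear":[-1,-0.52,0],"angular":[0,0,-0.4],"jaw":1},{"linear":[-1,-0.52,0],"angular":[0,0,-0.4],"jaw":1},{"linear":[-1,-0.52,0],"angular":[0,0,-0.4],"jaw":1}]'
python3 - <<'E'
from h import *
plan([[0.37,0.12,0.22],[0.4496,0.10,0.20],[0.4496,0.163,0.14]],187.6)
E
```

```text
clock: 1.73
tool_pos: [0.3162, 0.2285, 0.2422]
ee_rot: [-0.0, -0.065, 0.998, -0.0]
wrist_force: [0.4, -0.2, 0.7]
gripper_width: 0.0853
t 1.73 tcp [0.3162 0.2285 0.2422] yaw -172.6 F [ 0.4 -0.2  0.7] w 0.0853
  lin [-0.328, -0.955, 0.185] ang [-0.0, -0.0, -0.001]
  lin [-0.964, -1.206, 0.351] ang [-0.0, -0.0, -0.001]
  lin [-1.032, -0.685, 0.851] ang [-0.0, -0.0, -0.001]
```

```bash
python3 -m jog '[{"linear":[-0.57,-0.84,0.18],"angular":[0,0,0],"jaw":0.6},{"linear":[-0.57,-0.84,0.18],"angular":[0,0,0],"jaw":0.6},{"linear":[-0.57,-0.84,0.18],"angular":[0,0,0],"jaw":0.6},{"linear":[-0.57,-0.84,0.18],"angular":[0,0,0],"jaw":0.6},{"linear":[-0.57,-0.84,0.18],"angular":[0,0,0],"jaw":0.6},{"linear":[-0.57,-0.84,0.18],"angular":[0,0,0],"jaw":0.6}]'
python3 - <<'E'
from h import *
plan([[0.4496,0.11,0.20],[0.4496,0.163,0.14],[0.4496,0.163,0.054]],187.6)
E
```

```text
clock: 2.23
tool_pos: [0.3961, 0.1375, 0.2204]
ee_rot: [-0.001, -0.062, 0.998, 0.0]
wrist_force: [-1.1, -0.2, 0.1]
gripper_width: 0.0513
t 2.23 tcp [0.3961 0.1375 0.2204] yaw -172.8 F [-1.1 -0.2  0.1] w 0.0513
  lin [-0.414, -0.283, 0.169] ang [0.0, -0.001, -0.004]
  lin [-0.47, 0.155, 0.669] ang [0.0, -0.001, -0.004]
  lin [-0.471, 0.155, 1.386] ang [0.0, -0.001, -0.004]
```

```bash
python3 -m jog '[{"linear":[-0.41,-0.1,0.17],"angular":[0,0,0],"jaw":0.6},{"linear":[-0.41,-0.1,0.17],"angular":[0,0,0],"jaw":0.6},{"linear":[-0.47,0.155,0.67],"angular":[0,0,0],"jaw":0.6},{"linear":[-0.47,0.155,0.67],"angular":[0,0,0],"jaw":0.6},{"linear":[-0.47,0.155,0.67],"angular":[0,0,0],"jaw":0.6},{"linear":[-0.47,0.155,0.67],"angular":[0,0,0],"jaw":0.6},{"linear":[-0.47,0.155,0.67],"angular":[0,0,0],"jaw":0.6}]'
python3 - <<'E'
from h import *
from rig import viewer
plan([[0.4496,0.163,0.054]],187.6)
i=viewer.camera_info("wrist"); p,d=viewer.snapshot("wrist"); cv2.imwrite("pics/w1.png",p)
W=cloud(d,i).reshape(-1,3); m=((W>(0.4,0.08,0.062))&(W<(0.5,0.25,0.08))).all(1); P=W[m]
print(len(P),P.mean(0),P.min(0),P.max(0),cv2.minAreaRect(P[:,:2].astype(np.float32)))
for y in np.arange(0.13,0.25,0.01):
    q=P[abs(P[:,1]-y)<.005]; 
    if len(q)>3: print(round(y,3),len(q),np.percentile(q[:,0],[2,50,98]).round(4),np.median(q[:,2]).round(4))
E
```

```text
clock: 2.82
tool_pos: [0.4502, 0.1636, 0.1413]
ee_rot: [0.0, -0.064, 0.998, -0.0]
wrist_force: [0.4, -0.8, 0.9]
gripper_width: 0.0513
t 2.82 tcp [0.4502 0.1636 0.1413] yaw -172.7 F [ 0.4 -0.8  0.9] w 0.0513
  lin [0.006, -0.004, 0.728] ang [-0.0, 0.0, -0.002]
3483 [0.44740806 0.19622835 0.0721702 ] [0.40242456 0.14752734 0.06201658] [0.48327491 0.23151539 0.07998625] ((0.44758808612823486, 0.1877758800983429), (0.08151618391275406, 0.07821442931890488), 7.162177562713623)
0.15 536 [0.4396 0.4528 0.4679] 0.0726
0.16 283 [0.4467 0.4534 0.4671] 0.0731
0.17 247 [0.4453 0.4513 0.4572] 0.0731
0.18 235 [0.4439 0.45   0.4561] 0.073
0.19 235 [0.4426 0.4487 0.455 ] 0.0732
0.2 215 [0.4412 0.4473 0.453 ] 0.0731
0.21 211 [0.44   0.446  0.4519] 0.0731
0.22 913 [0.4035 0.4261 0.4516] 0.073
0.23 608 [0.4523 0.4678 0.4826] 0.0713
```

View pics/w1.png

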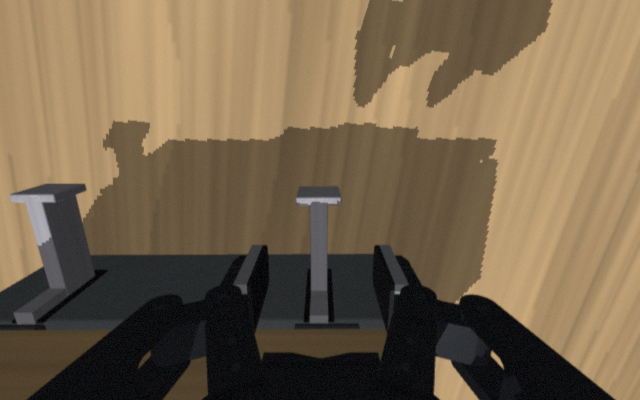

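```bash
python3 -m jog '[{"linear":[0,0,0.25],"angular":[0,0,0],"jaw":0.6},{"linear":[0,0.01,0.5],"angular":[0,0,0],"jaw":0.6},{"linear":[-0.01,0.02,0.73],"angular":[0,0,0],"jaw":0.6},{"linear":[-0.01,0.02,0.73],"angular":[0,0,0],"jaw":0},{"linear":[-0.01,0.02,0.73],"angular":[0,0,0],"jaw":0},{"linear":[-0.01,0.02,0.73],"angular":[0,0,0],"jaw":0},{"linear":[-0.01,0.02,0.73],"angular":[0,0,0],"jaw":0},{"linear":[-0.01,0.02,0.73],"angular":[0,0,0],"jaw":0},{"linear":[-0.01,0.02,0.73],"angular":[0,0,0],"jaw":0}]'
```

```text
clock: 3.62
tool_pos: [0.4516, 0.1656, 0.0549]
ee_rot: [0.001, -0.063, 0.998, 0.0]
wrist_force: [-3.6, -1.2, 8.3]
gripper_width: 0.0112
```

```bash
python3 -m jog '[{"linear":[0,-0.08,0],"angular":[0,0,0],"jaw":0},{"linear":[0,-0.16,0],"angular":[0,0,0],"jaw":0},{"linear":[0,-0.24,0],"angular":[0,0,0],"jaw":0},{"linear":[0,-0.32,0],"angular":[0,0,0],"jaw":0},{"linear":[0,-0.40,0],"angular":[0,0,0],"jaw":0},{"linear":[0,-0.48,0],"angular":[0,0,0],"jaw":0},{"linear":[0,-0.56,0],"angular":[0,0,0],"jaw":0},{"linear":[0,-0.64,0],"angular":[0,0,0],"jaw":0},{"linear":[0,-0.72,0],"angular":[0,0,0],"jaw":0},{"linear":[0,-0.79,0],"angular":[0,0,0],"jaw":0},{"linear":[0,-0.83,0],"angular":[0,0,0],"jaw":0}]'
```

```text
clock: 4.53
tool_pos: [0.4644, 0.0684, 0.0548]
ee_rot: [0.001, -0.063, 0.998, 0.003]
wrist_force: [-2.5, 18.4, 7.5]
gripper_width: 0.0113
```

```bash
python3 -m jog '[{"linear":[0,-0.02,0],"angular":[0,0,0],"jaw":0},{"linear":[0,-0.04,0],"angular":[0,0,0],"jaw":0},{"linear":[0,-0.05,0],"angular":[0,0,0],"jaw":0},{"linear":[0,-0.05,0],"angular":[0,0,0],"jaw":0}]'
```

```text
clock: 4.87
tool_pos: [0.4645, 0.0683, 0.0548]
ee_rot: [0.001, -0.065, 0.998, 0.009]
wrist_force: [-3.3, 26.8, 8.4]
gripper_width: 0.0108
```

```bash
python3 -m jog '[{"linear":[0,0.05,0],"angular":[0,0,0],"jaw":0.5},{"linear":[0,0.05,0],"angular":[0,0,0],"jaw":0.5},{"linear":[0,0.05,0],"angular":[0,0,0],"jaw":0.5},{"linear":[0,0.05,0],"angular":[0,0,0],"jaw":0.5},{"linear":[0,0.05,-0.3],"angular":[0,0,0],"jaw":0.5},{"linear":[0,0.05,-0.7],"angular":[0,0,0],"jaw":0.5},{"linear":[0,0.05,-1],"angular":[0,0,0],"jaw":0.6},{"linear":[0,0.05,-1],"angular":[0,0,0],"jaw":0.6},{"linear":[0,0.05,-1],"angular":[0,0,0],"jaw":0.6}]';python3 - <<'E'
from h import *
from rig import viewer
i=viewer.camera_info("wrist"); p,d=viewer.snapshot("wrist"); cv2.imwrite("pics/w2.png",p)
W=cloud(d,i).reshape(-1,3); m=((W>(0.41,0.02,0.068))&(W<(0.5,0.21,0.08))).all(1); P=W[m]
print(len(P),P.mean(0),P.min(0),P.max(0))
plan([[0.6415,0.13,0.175],[0.6415,0.19,0.13],[0.6415,0.19,0.054]],187.6)
E
```

```text
clock: 5.62
tool_pos: [0.4663, 0.0661, 0.1757]
ee_rot: [0.003, -0.062, 0.998, -0.0]
wrist_force: [0.4, -0.6, 0.1]
gripper_width: 0.051
1505 [0.46323295 0.08196768 0.07318341] [0.45180955 0.05009657 0.06805689] [0.48163937 0.12353546 0.07945954]
t 5.67 tcp [0.4646 0.0662 0.1737] yaw -172.8 F [ 0.3 -1.2 -0.5] w 0.0516
  lin [-1.529, 0.344, -0.007] ang [-0.0, 0.001, -0.004]
  lin [-1.59, 0.84, 0.368] ang [-0.0, 0.001, -0.004]
  lin [-1.588, 0.841, 1.001] ang [-0.0, 0.001, -0.004]
```

View pics/w2.png

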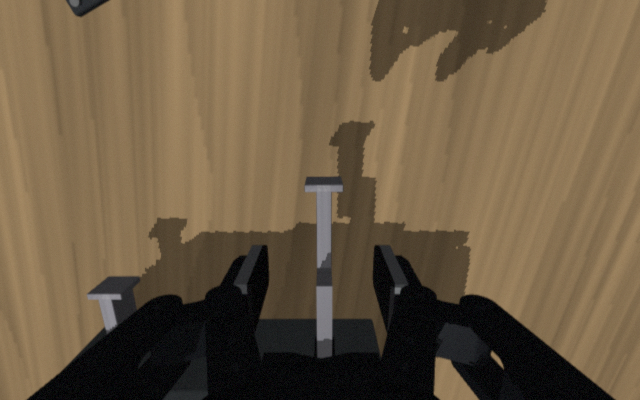

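```bash
python3 -m jog '[{"linear":[-1,0.2,0],"angular":[0,0,0],"jaw":0.6},{"linear":[-1,0.2,0],"angular":[0,0,0],"jaw":0.6},{"linear":[-1,0.2,0],"angular":[0,0,0],"jaw":0.6},{"linear":[-1,0.2,0],"angular":[0,0,0],"jaw":0.6},{"linear":[-1,0.2,0],"angular":[0,0,0],"jaw":0.6},{"linear":[-1,0.2,0],"angular":[0,0,0],"jaw":0.6}]';python3 -m jog '[{"linear":[-0.58,0.62,0.2],"angular":[0,0,0],"jaw":0.6},{"linear":[-0.58,0.62,0.2],"angular":[0,0,0],"jaw":0.6},{"linear":[-0.58,0.62,0.2],"angular":[0,0,0],"jaw":0.6},{"linear":[-0.58,0.62,0.2],"angular":[0,0,0],"jaw":0.6},{"linear":[-0.58,0.62,0.2],"angular":[0,0,0],"jaw":0.6},{"linear":[-0.58,0.62,0.2],"angular":[0,0,0],"jaw":0.6}]'
python3 - <<'E'
from h import *
from rig import viewer
plan([[0.6415,0.19,0.054]],187.6)
i=viewer.camera_info("wrist"); p,d=viewer.snapshot("wrist"); cv2.imwrite("pics/w3.png",p)
W=cloud(d,i).reshape(-1,3); m=((W>(0.6,0.08,0.068))&(W<(0.69,0.245,0.08))).all(1); P=W[m]
print(len(P),P.mean(0),P.min(0),P.max(0))
for y in np.arange(0.13,0.25,0.01):
    q=P[abs(P[:,1]-y)<.005]; 
    if len(q)>3: print(round(y,3),len(q),np.percentile(q[:,0],[2,50,98]).round(4),np.median(q[:,2]).round(4))
E
```

```text
clock: 6.17
tool_pos: [0.5779, 0.1053, 0.1703]
ee_rot: [-0.002, -0.063, 0.998, -0.0]
wrist_force: [-0.7, -0.6, -0.6]
gripper_width: 0.0514
clock: 6.67
tool_pos: [0.6379, 0.1872, 0.1484]
ee_rot: [-0.001, -0.063, 0.998, -0.0]
wrist_force: [-0.5, 0.4, -0.5]
gripper_width: 0.0513
t 6.67 tcp [0.6379 0.1872 0.1484] yaw -172.8 F [-0.5  0.4 -0.5] w 0.0513
  lin [-0.034, 0.02, 0.786] ang [-0.0, -0.001, -0.003]
1893 [0.63884166 0.20198882 0.07316058] [0.62773372 0.16982818 0.06804232] [0.65745095 0.24333232 0.07984558]
0.17 287 [0.6282 0.6396 0.6562] 0.0728
0.18 323 [0.6341 0.6432 0.6565] 0.0731
0.19 233 [0.6345 0.6403 0.6461] 0.0733
0.2 221 [0.6332 0.6392 0.6449] 0.0732
0.21 217 [0.632  0.638  0.6439] 0.0731
0.22 202 [0.6307 0.6364 0.6422] 0.0731
0.23 195 [0.6293 0.6351 0.6408] 0.0731
0.24 215 [0.6281 0.6339 0.6396] 0.0736
```

```bash
python3 -m jog '[{"linear":[0,0.02,0.25],"angular":[0,0,0],"jaw":0.6},{"linear":[-0.02,0.04,0.5],"angular":[0,0,0],"jaw":0.6},{"linear":[-0.02,0.04,0.78],"angular":[0,0,0],"jaw":0.6},{"linear":[-0.02,0.04,0.78],"angular":[0,0,0],"jaw":0},{"linear":[-0.02,0.04,0.78],"angular":[0,0,0],"jaw":0},{"linear":[-0.02,0.04,0.78],"angular":[0,0,0],"jaw":0},{"linear":[-0.02,0.04,0.78],"angular":[0,0,0],"jaw":0},{"linear":[-0.02,0.04,0.78],"angular":[0,0,0],"jaw":0},{"linear":[-0.02,0.04,0.78],"angular":[0,0,0],"jaw":0}]'
```

```text
clock: 7.47
tool_pos: [0.6397, 0.1924, 0.0571]
ee_rot: [-0.001, -0.063, 0.998, -0.001]
wrist_force: [-6.7, -2.5, 1.1]
gripper_width: 0.0111
```

```bash
python3 -m jog '[{"linear":[0,-0.08,0],"angular":[0,0,0],"jaw":0},{"linear":[0,-0.16,0],"angular":[0,0,0],"jaw":0},{"linear":[0,-0.24,0],"angular":[0,0,0],"jaw":0},{"linear":[0,-0.32,0],"angular":[0,0,0],"jaw":0},{"linear":[0,-0.40,0],"angular":[0,0,0],"jaw":0},{"linear":[0,-0.48,0],"angular":[0,0,0],"jaw":0},{"linear":[0,-0.56,0],"angular":[0,0,0],"jaw":0},{"linear":[0,-0.64,0],"angular":[0,0,0],"jaw":0},{"linear":[0,-0.72,0],"angular":[0,0,0],"jaw":0},{"linear":[0,-0.79,0],"angular":[0,0,0],"jaw":0},{"linear":[0,-0.83,0],"angular":[0,0,0],"jaw":0}]'; python3 -m jog '[{"linear":[0,-0.02,0],"angular":[0,0,0],"jaw":0},{"linear":[0,-0.04,0],"angular":[0,0,0],"jaw":0},{"linear":[0,-0.05,0],"angular":[0,0,0],"jaw":0},{"linear":[0,-0.05,0],"angular":[0,0,0],"jaw":0}]'
```

```text
clock: 8.38
tool_pos: [0.6523, 0.0974, 0.0571]
ee_rot: [-0.001, -0.064, 0.998, 0.005]
wrist_force: [-7.4, 20.4, 0.0]
gripper_width: 0.0109
clock: 8.72
tool_pos: [0.6523, 0.0973, 0.0571]
ee_rot: [-0.001, -0.066, 0.998, 0.009]
wrist_force: [-7.3, 24.5, -0.1]
gripper_width: 0.0109
```

```bash
python3 -m jog '[{"linear":[0,0.06,0],"angular":[0,0,0],"jaw":0.5},{"linear":[0,0.06,0],"angular":[0,0,0],"jaw":0.5},{"linear":[0,0.06,0],"angular":[0,0,0],"jaw":0.5},{"linear":[0,0.06,0],"angular":[0,0,0],"jaw":0.5},{"linear":[0,0.05,-0.3],"angular":[0,0,0],"jaw":0.5},{"linear":[0,0.05,-0.7],"angular":[0,0,0],"jaw":0.5},{"linear":[0,0.05,-1],"angular":[0,0,0],"jaw":0.6},{"linear":[0,0.05,-1],"angular":[0,0,0],"jaw":0.6},{"linear":[0,0.05,-1],"angular":[0,0,0],"jaw":0.6},{"linear":[0,0.05,-1],"angular":[0,0,0],"jaw":0.6}]';python3 - <<'E'
from h import *
from rig import viewer
i=viewer.camera_info("wrist"); p,d=viewer.snapshot("wrist"); cv2.imwrite("pics/w4.png",p)
W=cloud(d,i).reshape(-1,3); m=((W>(0.6,0.02,0.068))&(W<(0.7,0.21,0.08))).all(1); P=W[m]
print(len(P),P.min(0),P.max(0),np.percentile(P[:,1],[0.3,1,2]))
i=viewer.camera_info("top"); p,d=viewer.snapshot("top"); cv2.imwrite("pics/t4.png",p); W=cloud(d,i).reshape(-1,3)
for lo in ((.42,.02,.063),(.6,.02,.063)):
    P=W[((W>lo)&(W<np.array(lo)+(.1,.16,.02))).all(1)]; print(len(P),P.min(0),P.max(0))
cur()
E
```

```text
clock: 9.55
tool_pos: [0.6541, 0.0936, 0.1756]
ee_rot: [0.001, -0.062, 0.998, -0.0]
wrist_force: [-0.8, -0.6, -0.3]
gripper_width: 0.0513
1525 [0.64009516 0.0750268  0.06807164] [0.66996358 0.14858937 0.07991926] [0.07535157 0.07579356 0.07646373]
116 [0.45300442 0.04987496 0.06329963] [0.48022168 0.12175259 0.07675367]
40 [0.64090113 0.07451175 0.06357893] [0.66794877 0.12280181 0.08230978]
t 9.65 tcp [0.6528 0.0939 0.1735] yaw -172.8 F [-1.2 -0.2  0.2] w 0.0514
```

View pics/t4.png

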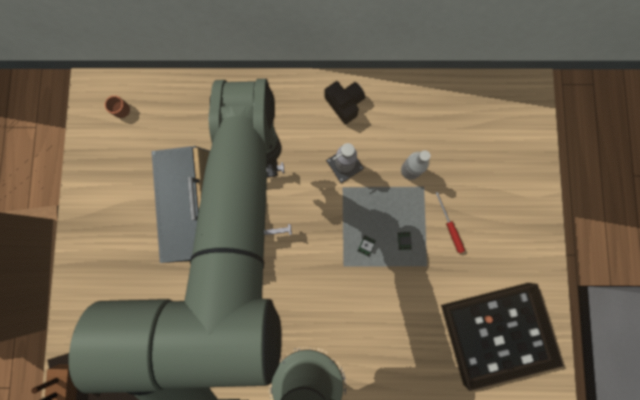

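```bash
sed -i 's/O=np.array(\[0.5365,0.230,0\])/O=np.array([0.5377,0.2375,0])/' h.py; python3 -m jog '[{"linear":[0,0,-0.5],"angular":[0,0,0.1],"jaw":0.6},{"linear":[0.1,0,-1],"angular":[0,0,0.2],"jaw":0.6},{"linear":[0.3,0.1,-1],"angular":[0,0,0.75],"jaw":0.6},{"linear":[0.6,0.2,-1],"angular":[0,0,0.75],"jaw":0.6},{"linear":[0.8,0.2,-1],"angular":[0,0,0.75],"jaw":0.6},{"linear":[0.8,0.2,-1],"angular":[0,0,0.75],"jaw":0.6},{"linear":[0.8,0.2,-1],"angular":[0,0,0.75],"jaw":0.6},{"linear":[0.8,0.2,-1],"angular":[0,0,0.75],"jaw":0.6},{"linear":[0.8,0.2,-1],"angular":[0,0,0.75],"jaw":0.6},{"linear":[0.8,0.2,-1],"angular":[0,0,0.75],"jaw":0.6},{"linear":[0.8,0.2,-1],"angular":[0,0,0.75],"jaw":0.6},{"linear":[0.8,0.2,-1],"angular":[0,0,0.75],"jaw":0.6}]';python3 - <<'E'
from h import *
plan([[0.5316,0.284,0.33]],97.6)
E
```

```text
clock: 10.65
tool_pos: [0.5547, 0.106, 0.2932]
ee_rot: [-0.001, 0.637, 0.771, -0.001]
wrist_force: [-0.8, -0.7, 0.4]
gripper_width: 0.0512
t 10.65 tcp [0.5547 0.106  0.2932] yaw 100.9 F [-0.8 -0.7  0.4] w 0.0512
  lin [1.493, 0.09, -0.307] ang [-0.002, -0.0, 0.027]
```

```bash
python3 -m jog '[{"linear":[0.2,0,-0.35],"angular":[0,0,0.027],"jaw":0.6},{"linear":[0.5,0,-0.35],"angular":[0,0,0.027],"jaw":0.6},{"linear":[0.9,0.05,-0.35],"angular":[0,0,0.027],"jaw":0.6},{"linear":[0.9,0.05,-0.35],"angular":[0,0,0.027],"jaw":0.6},{"linear":[0.9,0.05,-0.35],"angular":[0,0,0.027],"jaw":0.6},{"linear":[0.9,0.05,-0.35],"angular":[0,0,0.027],"jaw":0.6}]';python3 - <<'E'
from h import *
from rig import viewer
i=viewer.camera_info("wrist"); p,d=viewer.snapshot("wrist"); cv2.imwrite("pics/w5.png",p)
W=cloud(d,i).reshape(-1,3); m=((W>(0.4,0.2,0.245))&(W<(0.7,0.35,0.28))).all(1); P=W[m]
print(len(P),P.mean(0),P.min(0),P.max(0),cv2.minAreaRect(P[:,:2].astype(np.float32)), np.percentile(P[:,2],[50,90,98]))
plan([[0.5316,0.284,0.33]],97.6)
E
```

```text
clock: 11.15
tool_pos: [0.5397, 0.2131, 0.3354]
ee_rot: [-0.001, 0.656, 0.755, -0.001]
wrist_force: [0.4, 0.5, 0.1]
gripper_width: 0.0516
2905 [0.52041874 0.28260378 0.26698939] [0.4768998  0.26860085 0.24521445] [0.58182316 0.29812699 0.27155563] ((0.5302844047546387, 0.283988893032074), (0.10609228163957596, 0.015662459656596184), 8.355782508850098) [0.26856308 0.27002677 0.27063008]
t 11.20 tcp [0.5399 0.2125 0.3357] yaw 98.0 F [-0.6 -0.4 -0. ] w 0.0515
  lin [0.6, 0.014, 0.047] ang [-0.001, 0.0, 0.003]
```

View pics/w5.png

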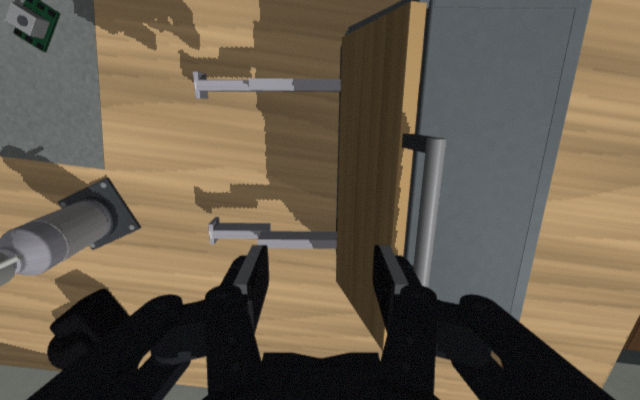

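```bash
python3 -m jog '[{"linear":[0.3,0,0],"angular":[0,0,0],"jaw":0.6},{"linear":[0.595,0.01,0],"angular":[0,0,0],"jaw":0.6},{"linear":[0.595,0.01,0.05],"angular":[0,0,0],"jaw":0.6},{"linear":[0.595,0.01,0.3],"angular":[0,0,0],"jaw":0.6},{"linear":[0.595,0.01,0.5],"angular":[0,0,0],"jaw":0.6},{"linear":[0.595,0.01,0.61],"angular":[0,0,0],"jaw":0.6},{"linear":[0.595,0.01,0.61],"angular":[0,0,0],"jaw":0},{"linear":[0.595,0.01,0.61],"angular":[0,0,0],"jaw":0},{"linear":[0.595,0.01,0.61],"angular":[0,0,0],"jaw":0},{"linear":[0.595,0.01,0.61],"angular":[0,0,0],"jaw":0},{"linear":[0.595,0.01,0.61],"angular":[0,0,0],"jaw":0},{"linear":[0.595,0.01,0.61],"angular":[0,0,0],"jaw":0}]';python3 - <<'E'
from h import *
s,Rt=cur(); b=s["tool_pos"]; 
b=b+[0,0,0.0]
h=(b-O)@ux; print("h",h, "lean by h",np.arcsin(h/.164), "z pred",.106+.164*np.cos(np.arcsin(h/.164)))
E
```

```text
clock: 12.2
tool_pos: [0.5322, 0.2841, 0.2653]
ee_rot: [0.001, 0.656, 0.755, 0.001]
wrist_force: [-0.9, -1.0, 4.3]
gripper_width: 0.0095
t 12.20 tcp [0.5322 0.2841 0.2653] yaw 98.0 F [-0.9 -1.   4.3] w 0.0095
h 0.04690484554438431 lean by h 0.29005523759789387 z pred 0.26314940491283273
```

```bash
python3 -m jog '[{"linear":[0,0,0],"angular":[0,0,0],"jaw":0.35},{"linear":[0,0,0],"angular":[0,0,0],"jaw":0.35},{"linear":[0,0,0.03],"angular":[0,0,0],"jaw":0.35},{"linear":[0,0,0.05],"angular":[0,0,0],"jaw":0.35},{"linear":[0,0,0.06],"angular":[0,0,0],"jaw":0.3},{"linear":[0,0,0.06],"angular":[0,0,0],"jaw":0},{"linear":[0,0,0.06],"angular":[0,0,0],"jaw":0},{"linear":[0,0,0.06],"angular":[0,0,0],"jaw":0},{"linear":[0,0,0.06],"angular":[0,0,0],"jaw":0},{"linear":[0,0,0.06],"angular":[0,0,0],"jaw":0}]';python3 - <<'E'
from h import *
s,Rt=cur(); b=s["tool_pos"]; off=.263-b[2]
h=(b-O)@ux; ph0=np.arcsin(h/.164); print(h,ph0)
P0=np.array([.164*np.sin(ph0),.164*np.cos(ph0)])
M=Rt.as_matrix()
for ph in np.linspace(ph0,-np.pi/2,25)[1:]:
    d=np.array([.164*np.sin(ph),.164*np.cos(ph)])-P0
    w=d[0]*ux+np.array([0,0,d[1]]); l=M.T@w/.12; print(round(ph,3),l.round(3).tolist())
E
```

```text
clock: 13.03
tool_pos: [0.5312, 0.2841, 0.2562]
ee_rot: [-0.0, 0.656, 0.755, -0.0]
wrist_force: [-0.1, -1.1, -3.6]
gripper_width: 0.0099
t 13.03 tcp [0.5312 0.2841 0.2562] yaw 98.0 F [-0.1 -1.1 -3.6] w 0.0099
0.046995459881544084 0.2906318999218005
0.213 [-0.103, -0.001, -0.026]
0.136 [-0.207, -0.002, -0.045]
0.058 [-0.312, -0.002, -0.055]
-0.02 [-0.418, -0.003, -0.057]
-0.097 [-0.524, -0.004, -0.051]
-0.175 [-0.629, -0.005, -0.036]
-0.252 [-0.733, -0.006, -0.014]
-0.33 [-0.834, -0.006, 0.017]
-0.407 [-0.933, -0.007, 0.055]
-0.485 [-1.029, -0.008, 0.101]
-0.563 [-1.12, -0.008, 0.154]
-0.64 [-1.208, -0.009, 0.214]
-0.718 [-1.29, -0.009, 0.28]
-0.795 [-1.367, -0.01, 0.353]
-0.873 [-1.438, -0.01, 0.431]
-0.95 [-1.503, -0.011, 0.515]
-1.028 [-1.561, -0.011, 0.604]
-1.105 [-1.613, -0.011, 0.697]
-1.183 [-1.656, -0.012, 0.793]
-1.261 [-1.693, -0.012, 0.893]
-1.338 [-1.721, -0.012, 0.995]
-1.416 [-1.741, -0.012, 1.099]
-1.493 [-1.754, -0.012, 1.204]
-1.571 [-1.758, -0.012, 1.31]
```

```bash
python3 -m jog '[{"linear":[-0.05,0,-0.014],"angular":[0,0,0],"jaw":0},{"linear":[-0.103,0,-0.026],"angular":[0,0,0],"jaw":0},{"linear":[-0.155,0,-0.036],"angular":[0,0,0],"jaw":0},{"linear":[-0.207,0,-0.045],"angular":[0,0,0],"jaw":0},{"linear":[-0.312,0,-0.055],"angular":[0,0,0],"jaw":0},{"linear":[-0.418,0,-0.057],"angular":[0,0,0],"jaw":0},{"linear":[-0.524,0,-0.051],"angular":[0,0,0],"jaw":0},{"linear":[-0.629,0,-0.036],"angular":[0,0,0],"jaw":0},{"linear":[-0.733,0,-0.014],"angular":[0,0,0],"jaw":0},{"linear":[-0.834,0,0.017],"angular":[0,0,0],"jaw":0},{"linear":[-0.933,0,0.055],"angular":[0,0,0],"jaw":0},{"linear":[-0.933,0,0.055],"angular":[0,0,0],"jaw":0}]';cat >> h.py <<'E'
def arc(ph0=None,n=12,off=0.0):
    s,Rt=cur(); b=s["tool_pos"]; h=(b-O)@ux; v=b[2]+off-.106; a=np.arctan2(h,v); print("h %.4f v %.4f r %.4f ang %.3f"%(h,v,np.hypot(h,v),a))
    if ph0 is None: ph0=a
    P0=np.array([h,v]); M=Rt.as_matrix()
    for ph in np.linspace(ph0,-np.pi/2,n+1)[1:]:
        d=np.array([.164*np.sin(ph),.164*np.cos(ph)])-P0
        print(round(ph,3),(M.T@(d[0]*ux+np.array([0,0,d[1]]))/.12).round(3).tolist())
E
python3 - <<'E'
from h import *
arc(n=15,off=.0068)
E
```

```text
clock: 14.03
tool_pos: [0.5468, 0.1701, 0.251]
ee_rot: [0.001, 0.657, 0.754, -0.001]
wrist_force: [-4.4, -3.4, 2.5]
gripper_width: 0.0097
t 14.03 tcp [0.5468 0.1701 0.251 ] yaw 97.9 F [-4.4 -3.4  2.5] w 0.0097
h -0.0680 v 0.1518 r 0.1663 ang -0.421
-0.498 [-0.086, -0.0, 0.064]
-0.575 [-0.176, -0.001, 0.118]
-0.651 [-0.261, -0.001, 0.178]
-0.728 [-0.342, -0.002, 0.245]
-0.804 [-0.417, -0.002, 0.318]
-0.881 [-0.486, -0.002, 0.397]
-0.958 [-0.55, -0.003, 0.48]
-1.034 [-0.606, -0.003, 0.568]
-1.111 [-0.656, -0.003, 0.66]
-1.188 [-0.699, -0.003, 0.756]
-1.264 [-0.734, -0.003, 0.855]
-1.341 [-0.761, -0.003, 0.956]
-1.418 [-0.781, -0.003, 1.058]
-1.494 [-0.792, -0.003, 1.162]
-1.571 [-0.796, -0.003, 1.267]
```

```bash
python3 -m jog '[{"linear":[-0.09,0,0.05],"angular":[0,0,0],"jaw":0},{"linear":[-0.178,0,0.108],"angular":[0,0,0],"jaw":0},{"linear":[-0.263,0,0.17],"angular":[0,0,0],"jaw":0},{"linear":[-0.342,0,0.24],"angular":[0,0,0],"jaw":0},{"linear":[-0.417,0,0.315],"angular":[0,0,0],"jaw":0},{"linear":[-0.486,0,0.395],"angular":[0,0,0],"jaw":0},{"linear":[-0.55,0,0.48],"angular":[0,0,0],"jaw":0},{"linear":[-0.606,0,0.568],"angular":[0,0,0],"jaw":0},{"linear":[-0.656,0,0.66],"angular":[0,0,0],"jaw":0},{"linear":[-0.699,0,0.756],"angular":[0,0,0],"jaw":0},{"linear":[-0.699,0,0.756],"angular":[0,0,0],"jaw":0}]'
python3 - <<'E'
from h import *
arc(n=6,off=.0068)
from rig import viewer
p,d=viewer.snapshot("side"); cv2.imwrite("pics/s6.png",p)
E
```

```text
clock: 14.95
tool_pos: [0.5581, 0.0867, 0.1584]
ee_rot: [0.001, 0.657, 0.754, -0.003]
wrist_force: [-3.6, -7.2, -0.2]
gripper_width: 0.0099
t 14.95 tcp [0.5581 0.0867 0.1584] yaw 97.9 F [-3.6 -7.2 -0.2] w 0.0099
h -0.1522 v 0.0592 r 0.1633 ang -1.200
-1.262 [-0.033, 0.0, 0.078]
-1.324 [-0.056, 0.0, 0.159]
-1.385 [-0.074, 0.0, 0.242]
-1.447 [-0.086, 0.0, 0.325]
-1.509 [-0.094, 0.001, 0.409]
-1.571 [-0.096, 0.001, 0.494]
```

View pics/s6.png

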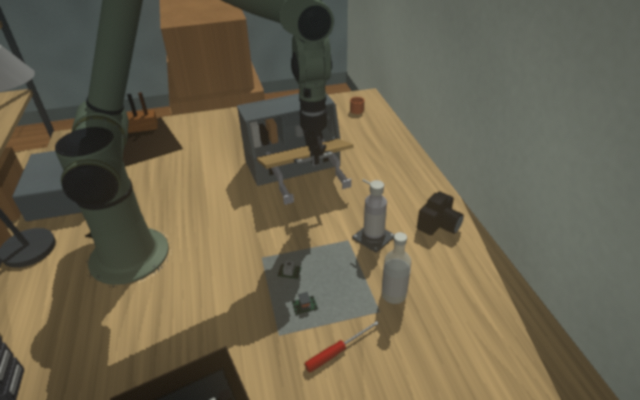

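```bash
python3 -m jog '[{"linear":[-0.033,0,0.078],"angular":[0,0,0],"jaw":0},{"linear":[-0.056,0,0.159],"angular":[0,0,0],"jaw":0},{"linear":[-0.074,0,0.242],"angular":[0,0,0],"jaw":0},{"linear":[-0.086,0,0.325],"angular":[0,0,0],"jaw":0},{"linear":[-0.094,0,0.409],"angular":[0,0,0],"jaw":0},{"linear":[-0.096,0,0.494],"angular":[0,0,0],"jaw":0},{"linear":[-0.096,0,0.52],"angular":[0,0,0],"jaw":0},{"linear":[-0.096,0,0.54],"angular":[0,0,0],"jaw":0},{"linear":[-0.096,0,0.54],"angular":[0,0,0],"jaw":0}]'
```

```text
clock: 15.75
tool_pos: [0.5596, 0.0751, 0.0953]
ee_rot: [0.002, 0.657, 0.754, -0.004]
wrist_force: [-5.8, -8.7, 4.6]
gripper_width: 0.0097
```

```bash
python3 -m jog '[{"linear":[0,0,0.04],"angular":[0,0,0],"jaw":0},{"linear":[0,0,0.06],"angular":[0,0,0],"jaw":0},{"linear":[0,0,0.06],"angular":[0,0,0],"jaw":0},{"linear":[0,0,0.06],"angular":[0,0,0],"jaw":0}]'
```

```text
clock: 16.08
tool_pos: [0.56, 0.075, 0.0937]
ee_rot: [0.004, 0.657, 0.754, -0.003]
wrist_force: [-20.1, -8.7, 46.5]
gripper_width: 0.01
```

```bash
python3 -m jog '[{"linear":[0,0,-0.05],"angular":[0,0,0],"jaw":0},{"linear":[0,0,-0.05],"angular":[0,0,0],"jaw":0.35},{"linear":[0,0,-0.05],"angular":[0,0,0],"jaw":0.4},{"linear":[0,0,-0.05],"angular":[0,0,0],"jaw":0.4},{"linear":[0,0,-0.05],"angular":[0,0,0],"jaw":0.4},{"linear":[0,0,-0.2],"angular":[0,0,0],"jaw":0.4},{"linear":[0,0,-0.5],"angular":[0,0,0],"jaw":0.4},{"linear":[0,0,-0.9],"angular":[0,0,0],"jaw":0.4},{"linear":[0,0,-1],"angular":[0,0,0],"jaw":0.6},{"linear":[-0.3,0,-1],"angular":[0,0,0],"jaw":0.6},{"linear":[-0.6,0,-1],"angular":[0,0,0],"jaw":0.6},{"linear":[-0.6,0,-1],"angular":[0,0,0],"jaw":0.6}]'
python3 - <<'E'
from h import *
from rig import viewer
s,_=cur()
i=viewer.camera_info("wrist"); p,d=viewer.snapshot("wrist"); cv2.imwrite("pics/w7.png",p); W=cloud(d,i).reshape(-1,3)
for n in ("wrist","top","side"):
    if n!="wrist":
        i=viewer.camera_info(n); p,d=viewer.snapshot(n); cv2.imwrite(f"pics/{n}7.png",p); W=cloud(d,i).reshape(-1,3)
    L=np.stack([-(W-O)@ux,(W-O)@uy,W[:,2]],1)
    m=(L[:,0]>.02)&(L[:,0]<.125)&(abs(L[:,1])<.13)&(L[:,2]>.09)&(L[:,2]<.135); Q=L[m]
    if len(Q)<50: print(n,len(Q)); continue
    A=np.c_[Q[:,:2],np.ones(len(Q))]; c=np.linalg.lstsq(A,Q[:,2],rcond=None)[0]; print(n,len(Q),c.round(4),"z at edge/hinge",c[2]+.13*c[0],c[2], "med",np.median(Q[:,2]))
E
```

```text
clock: 17.08
tool_pos: [0.5721, 0.0028, 0.2077]
ee_rot: [0.002, 0.658, 0.753, -0.001]
wrist_force: [0.5, -0.2, -0.9]
gripper_width: 0.0509
t 17.08 tcp [0.5721 0.0028 0.2077] yaw 97.8 F [ 0.5 -0.2 -0.9] w 0.0509
wrist 44229 [ 0.0108 -0.0003  0.1132] z at edge/hinge 0.11464328090496928 0.11323897017848816 med 0.11401070541818933
top 1228 [0.0149 0.0017 0.113 ] z at edge/hinge 0.11495864885734597 0.11302537421396718 med 0.11366718938736231
side 1217 [0.0127 0.0014 0.1097] z at edge/hinge 0.1113275150207243 0.1096760407268136 med 0.11073278402138675
```

View pics/side7.png

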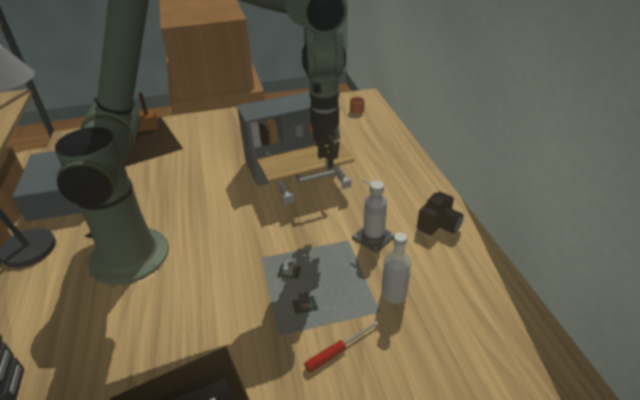

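```bash
python3 -m jog '[{"linear":[0.3,0,0],"angular":[0,0,0],"jaw":0},{"linear":[0.606,0,0.1],"angular":[0,0,0],"jaw":0},{"linear":[0.606,0,0.3],"angular":[0,0,0],"jaw":0},{"linear":[0.606,0,0.5],"angular":[0,0,0],"jaw":0},{"linear":[0.606,0,0.6],"angular":[0,0,0],"jaw":0},{"linear":[0.606,0,0.66],"angular":[0,0,0],"jaw":0},{"linear":[0.606,0,0.68],"angular":[0,0,0],"jaw":0},{"linear":[0.606,0,0.70],"angular":[0,0,0],"jaw":0}]'; python3 -m jog '[{"linear":[0,0,0.015],"angular":[0,0,0],"jaw":0},{"linear":[0,0,0.03],"angular":[0,0,0],"jaw":0},{"linear":[0,0,0.03],"angular":[0,0,0],"jaw":0}]'
```

```text
clock: 17.9
tool_pos: [0.5602, 0.0803, 0.1234]
ee_rot: [-0.0, 0.656, 0.755, -0.0]
wrist_force: [-0.7, 0.3, 1.6]
gripper_width: 0.0002
clock: 18.15
tool_pos: [0.5606, 0.0801, 0.1225]
ee_rot: [0.0, 0.656, 0.755, 0.001]
wrist_force: [-6.5, 1.2, 14.9]
gripper_width: 0.0001
```

```bash
python3 -m jog '[{"linear":[0,0,0.02],"angular":[0,0,0],"jaw":0},{"linear":[0,0,0.04],"angular":[0,0,0],"jaw":0},{"linear":[0,0,0.04],"angular":[0,0,0],"jaw":0}]';python3 -m jog '[{"linear":[0,0,-0.3],"angular":[0,0,0],"jaw":0},{"linear":[0,0,-0.7],"angular":[0,0,0],"jaw":0.3},{"linear":[-0.3,0,-0.9],"angular":[0,0,0],"jaw":0.6},{"linear":[-0.8,0,-0.9],"angular":[0,0,0],"jaw":0.6},{"linear":[-0.8,0,-0.9],"angular":[0,0,0],"jaw":0.6},{"linear":[-0.8,0,-0.9],"angular":[0,0,0],"jaw":0.6}]'
cat > flap.py <<'E'
from h import *
from rig import viewer
import sys
for n in sys.argv[2:]:
    i=viewer.camera_info(n); p,d=viewer.snapshot(n); cv2.imwrite(f"pics/{n}{sys.argv[1]}.png",p); W=cloud(d,i).reshape(-1,3)
    L=np.stack([-(W-O)@ux,(W-O)@uy,W[:,2]],1)
    m=(L[:,0]>.02)&(L[:,0]<.125)&(abs(L[:,1])<.13)&(L[:,2]>.1)&(L[:,2]<.125); Q=L[m]
    A=np.c_[Q[:,:2],np.ones(len(Q))]; c=np.linalg.lstsq(A,Q[:,2],rcond=None)[0]; print(n,len(Q),c.round(4),"z at edge/hinge",c[2]+.13*c[0],c[2], "med",np.median(Q[:,2]))
    # table slope ref
    m=(abs(W[:,2])<.02)&(W[:,0]>.4)&(W[:,0]<.75)&(W[:,1]>-.2)&(W[:,1]<.2); T=W[m]; L2=np.stack([-(T-O)@ux,(T-O)@uy,np.ones(len(T))],1)
    if len(T)>100: print(" table",np.linalg.lstsq(L2,T[:,2],rcond=None)[0].round(4))
E
python3 flap.py 8 wrist side; python3 -c "
from h import *
plan([[0.42,-0.185,0.2]],97.6)"
```

```text
clock: 18.4
tool_pos: [0.5608, 0.08, 0.1216]
ee_rot: [0.001, 0.656, 0.755, 0.001]
wrist_force: [-17.1, 1.1, 42.6]
gripper_width: -0.0003
clock: 18.9
tool_pos: [0.5759, -0.02, 0.2253]
ee_rot: [0.003, 0.658, 0.753, 0.001]
wrist_force: [-0.3, -0.3, 0.3]
gripper_width: 0.0507
wrist 39329 [-0.0002 -0.0002  0.1132] z at edge/hinge 0.11318260704673827 0.11320392036670503 med 0.11319188413640818
 table [ 0.0048 -0.0011  0.0004]
side 1236 [0.001  0.0016 0.1096] z at edge/hinge 0.10972852622563875 0.10959752858134879 med 0.10967826179893814
 table [ 0.0082 -0.0021 -0.0034]
t 19.00 tcp [ 0.5742 -0.0164  0.2238] yaw 97.9 F [-0.5  0.5  0.1] w 0.0513
  lin [-1.215, -1.467, 0.196] ang [0.001, 0.0, 0.003]
```

```bash
python3 -m jog '[{"linear":[-0.8,-1,-0.2],"angular":[0,0,0],"jaw":0.6},{"linear":[-0.8,-1,-0.2],"angular":[0,0,0],"jaw":0.6},{"linear":[-0.8,-1,-0.2],"angular":[0,0,0],"jaw":0.6},{"linear":[-0.8,-1,-0.2],"angular":[0,0,0],"jaw":0.6},{"linear":[-0.8,-1,-0.2],"angular":[0,0,0],"jaw":0.6},{"linear":[-0.8,-1,-0.2],"angular":[0,0,0],"jaw":0.6},{"linear":[-0.8,-1,-0.2],"angular":[0,0,0],"jaw":0.6}]';python3 -m jog '[{"linear":[-0.8,-0.4,-0.1],"angular":[0,0,0],"jaw":0.6},{"linear":[-0.8,-0.4,-0.1],"angular":[0,0,0],"jaw":0.6},{"linear":[-0.8,-0.4,-0.1],"angular":[0,0,0],"jaw":0.6},{"linear":[-0.8,-0.4,-0.1],"angular":[0,0,0],"jaw":0.6},{"linear":[-0.8,-0.4,-0.1],"angular":[0,0,0],"jaw":0.6}]'
cat > mods.py <<'E'
from h import *
from rig import viewer
import sys
n=sys.argv[2]; s,_=cur()
i=viewer.camera_info(n); p,d=viewer.snapshot(n); cv2.imwrite(f"pics/{n}{sys.argv[1]}.png",p); W=cloud(d,i)
hsv=cv2.cvtColor(p,cv2.COLOR_BGR2HSV)
mat=(W[...,0]>.3)&(W[...,0]<.66)&(W[...,1]>-.42)&(W[...,1]<-.05)
def comp(mask,lab,minpx):
    k,l,st,c=cv2.connectedComponentsWithStats(mask.astype(np.uint8))
    for j in range(1,k):
        if st[j,4]<minpx: continue
        P=W[l==j]; r=cv2.minAreaRect(P[:,:2].astype(np.float32)); print(lab,st[j,4],"px",c[j].round(0),"rect c",np.round(r[0],4),"size",np.round(r[1],4),"ang %.1f"%r[2],"z",np.percentile(P[:,2],[5,50,95]).round(4),"bgr",np.median(p[l==j],0))
mp=30 if n!="wrist" else 150
comp(mat&(W[...,2]>.0235)&(W[...,2]<.05),"upper",mp)
g=(hsv[...,0]>35)&(hsv[...,0]<90)&(hsv[...,1]>60)
comp(mat&(W[...,2]>.0045)&(W[...,2]<.05),"all",mp)
comp(mat&g&(W[...,2]<.015),"green",mp)
E
python3 mods.py 9 wrist
```

```text
clock: 19.58
tool_pos: [0.4688, -0.1265, 0.2471]
ee_rot: [0.0, 0.656, 0.755, 0.0]
wrist_force: [-0.7, 0.4, 0.1]
gripper_width: 0.0515
clock: 20.0
tool_pos: [0.4349, -0.2289, 0.2586]
ee_rot: [-0.0, 0.656, 0.755, 0.0]
wrist_force: [-0.9, -0.1, -0.1]
gripper_width: 0.0512
t 20.00 tcp [ 0.4349 -0.2289  0.2586] yaw 98.0 F [-0.9 -0.1 -0.1] w 0.0512
upper 578 px [364. 162.] rect c [ 0.4204 -0.1801] size [0.0319 0.0239] ang 64.8 z [0.0278 0.0293 0.0313] bgr [119. 118. 118.]
upper 614 px [260. 162.] rect c [ 0.4363 -0.2982] size [0.0244 0.0322] ang 2.9 z [0.0306 0.0322 0.0335] bgr [55.5 53.  50. ]
upper 344 px [375. 336.] rect c [ 0.6519 -0.1245] size [0.0086 0.0346] ang 18.5 z [0.0246 0.0339 0.0482] bgr [54. 53. 54.]
all 1518 px [362. 159.] rect c [ 0.4206 -0.1799] size [0.0401 0.056 ] ang 64.8 z [0.0062 0.009  0.0306] bgr [40. 53. 32.]
all 1530 px [263. 158.] rect c [ 0.4363 -0.2979] size [0.0564 0.0397] ang 3.5 z [0.0063 0.0097 0.0331] bgr [35. 46. 29.]
all 226 px [168. 242.] rect c [ 0.5592 -0.4106] size [0.0624 0.0067] ang 21.2 z [0.0137 0.0165 0.0181] bgr [105.5 107.  110.5]
all 857 px [370. 327.] rect c [ 0.6511 -0.1379] size [0.0252 0.0574] ang 24.6 z [0.007  0.0164 0.0458] bgr [33. 31. 30.]
green 686 px [361. 155.] rect c [ 0.4198 -0.1802] size [0.039  0.0552] ang 64.9 z [0.0058 0.0073 0.0091] bgr [33. 48. 23.]
green 642 px [266. 153.] rect c [ 0.4356 -0.2978] size [0.0551 0.0395] ang 4.0 z [0.0058 0.0073 0.0095] bgr [25.5 37.  17. ]
```

View pics/wrist9.png

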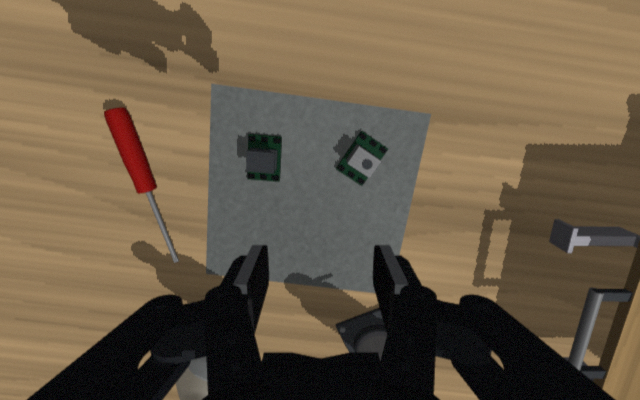

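```bash
python3 -c "
from h import *
plan([[0.4205,-0.180,0.14],[0.4205,-0.180,0.12]],154.8)"
```

```text
t 20.05 tcp [ 0.4349 -0.228   0.2585] yaw 98.1 F [ 0.8  0.3 -0.4] w 0.0506
  lin [0.412, -0.062, 0.988] ang [0.0, -0.001, -0.473]
  lin [0.412, -0.062, 1.155] ang [0.0, -0.001, -0.473]
```

```bash
python3 -m jog '[{"linear":[0.41,-0.062,0.4],"angular":[0,0,-0.473],"jaw":0.6},{"linear":[0.41,-0.062,0.98],"angular":[0,0,-0.473],"jaw":0.6},{"linear":[0.41,-0.062,0.98],"angular":[0,0,-0.473],"jaw":0.6},{"linear":[0.41,-0.062,0.98],"angular":[0,0,-0.473],"jaw":0.6},{"linear":[0.41,-0.062,0.98],"angular":[0,0,-0.473],"jaw":0.6},{"linear":[0.41,-0.062,0.98],"angular":[0,0,-0.473],"jaw":0.6},{"linear":[0.41,-0.062,0.98],"angular":[0,0,-0.473],"jaw":0.6},{"linear":[0.41,-0.062,0.98],"angular":[0,0,-0.473],"jaw":0.6},{"linear":[0.41,-0.062,0.98],"angular":[0,0,-0.473],"jaw":0.6},{"linear":[0.41,-0.062,0.98],"angular":[0,0,-0.473],"jaw":0.6}]'; python3 mods.py 10 wrist|grep -v 0.65; python3 -c "
from h import *
plan([[0.4205,-0.180,0.05],[0.4205,-0.180,0.02]],154.8)"
```

```text
clock: 20.88
tool_pos: [0.4204, -0.1799, 0.1411]
ee_rot: [-0.0, 0.218, 0.976, 0.0]
wrist_force: [0.1, 0.8, 0.4]
gripper_width: 0.0515
t 20.88 tcp [ 0.4204 -0.1799  0.1411] yaw 154.8 F [0.1 0.8 0.4] w 0.0515
upper 1752 px [230.  63.] rect c [ 0.4361 -0.2981] size [0.0244 0.0325] ang 3.1 z [0.0306 0.0321 0.0333] bgr [57. 54. 51.]
upper 624 px [  6. 173.] rect c [ 0.6396 -0.3033] size [0.0466 0.0121] ang 49.4 z [0.024  0.0293 0.0355] bgr [53. 58. 60.]
upper 1142 px [321. 197.] rect c [ 0.4198 -0.18  ] size [0.0319 0.0235] ang 64.3 z [0.0278 0.0292 0.0309] bgr [123. 122. 121.]
all 4133 px [238.  65.] rect c [ 0.4361 -0.298 ] size [0.0564 0.0403] ang 3.1 z [0.0063 0.0099 0.033 ] bgr [35. 48. 28.]
all 1898 px [ 14. 165.] rect c [ 0.6391 -0.312 ] size [0.0574 0.0207] ang 66.6 z [0.0067 0.0188 0.0338] bgr [55. 60. 63.]
all 2964 px [321. 191.] rect c [ 0.4201 -0.18  ] size [0.0399 0.056 ] ang 64.7 z [0.0062 0.0091 0.0304] bgr [42. 55. 32.]
green 1629 px [245.  66.] rect c [ 0.4358 -0.2988] size [0.0557 0.0415] ang 3.3 z [0.0059 0.0072 0.0091] bgr [27. 40. 17.]
green 1305 px [321. 186.] rect c [ 0.42   -0.1804] size [0.0394 0.0555] ang 64.5 z [0.0056 0.0072 0.0089] bgr [35. 51. 24.]
t 20.93 tcp [ 0.4203 -0.1802  0.1412] yaw 154.8 F [-0.4 -0.3  0.9] w 0.0507
  lin [-0.001, 0.002, 0.76] ang [0.0, -0.0, -0.0]
  lin [-0.001, 0.002, 1.01] ang [0.0, -0.0, -0.0]
```

View pics/wrist10.png

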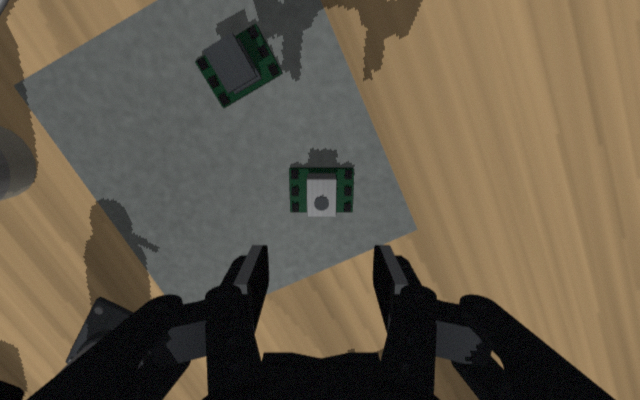

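Aligned over the can module (321,195), which sits centred between the fingers. Descending to grip.

```bash
python3 -m jog '[{"linear":[0,0,0.3],"angular":[0,0,0],"jaw":0.5},{"linear":[0,0,0.6],"angular":[0,0,0],"jaw":0.5},{"linear":[0,0,0.8],"angular":[0,0,0],"jaw":0.5},{"linear":[0,0,0.9],"angular":[0,0,0],"jaw":0.5},{"linear":[0,0,0.96],"angular":[0,0,0],"jaw":0.5},{"linear":[0,0,0.96],"angular":[0,0,0],"jaw":0.5}]'
```

```text
clock: 21.43
tool_pos: [0.4192, -0.1805, 0.0249]
ee_rot: [-0.001, 0.219, 0.976, 0.001]
wrist_force: [-0.3, 0.5, -0.0]
gripper_width: 0.0426
```

```bash
python3 -m jog '[{"linear":[0,0,0.03],"angular":[0,0,0],"jaw":0.5},{"linear":[0,0,0.03],"angular":[0,0,0],"jaw":0.2},{"linear":[0,0,0.03],"angular":[0,0,0],"jaw":0},{"linear":[0,0,0.03],"angular":[0,0,0],"jaw":0},{"linear":[0,0,0.03],"angular":[0,0,0],"jaw":0},{"linear":[0,0,0.03],"angular":[0,0,0],"jaw":0},{"linear":[0,0,0.03],"angular":[0,0,0],"jaw":0}]';python3 -m jog '[{"linear":[0,0,-0.1],"angular":[0,0,0],"jaw":0},{"linear":[0,0,-0.3],"angular":[0,0,0],"jaw":0},{"linear":[0,0,-0.6],"angular":[0,0,0],"jaw":0},{"linear":[0,0,-1],"angular":[0,0,0],"jaw":0},{"linear":[0,0,-1],"angular":[0,0,0],"jaw":0}]'; python3 -c "
from h import *
t=O-0.070*ux+0.055*uy; print(t)
plan([[t[0],t[1],0.2]],187.6)"
```

```text
clock: 22.02
tool_pos: [0.4207, -0.1818, 0.0235]
ee_rot: [0.001, 0.218, 0.976, -0.0]
wrist_force: [-0.9, 0.1, 6.2]
gripper_width: 0.0227
clock: 22.43
tool_pos: [0.423, -0.1832, 0.1484]
ee_rot: [0.004, 0.218, 0.976, -0.002]
wrist_force: [1.1, -1.3, -0.3]
gripper_width: 0.0229
[0.492424 0.160856 0.      ]
t 22.43 tcp [ 0.423  -0.1832  0.1484] yaw 154.8 F [ 1.1 -1.3 -0.3] w 0.0229
  lin [0.694, 2.84, -0.44] ang [-0.002, 0.004, -0.273]
```

```bash
python3 -m jog '[{"linear":[0.2,0.3,-0.5],"angular":[0,0,-0.273],"jaw":0},{"linear":[0.25,0.6,-0.5],"angular":[0,0,-0.273],"jaw":0},{"linear":[0.25,0.95,-0.5],"angular":[0,0,-0.273],"jaw":0},{"linear":[0.25,0.95,-0.5],"angular":[0,0,-0.273],"jaw":0},{"linear":[0.25,0.95,-0.5],"angular":[0,0,-0.273],"jaw":0},{"linear":[0.25,0.95,-0.5],"angular":[0,0,-0.273],"jaw":0}]';python3 -c "
from h import *
t=O-0.070*ux+0.055*uy
plan([[t[0],t[1],0.2]],187.6)"
```

```text
clock: 22.93
tool_pos: [0.4416, -0.0644, 0.2028]
ee_rot: [0.0, -0.068, 0.998, -0.0]
wrist_force: [-0.3, 0.3, -1.2]
gripper_width: 0.0226
t 22.93 tcp [ 0.4416 -0.0644  0.2028] yaw -172.2 F [-0.3  0.3 -1.2] w 0.0226
  lin [-0.673, 1.803, 0.023] ang [-0.0, 0.0, 0.001]
```

```bash
python3 -m jog '[{"linear":[-0.2,0.3,0],"angular":[0,0,0],"jaw":0},{"linear":[-0.4,0.6,0],"angular":[0,0,0],"jaw":0},{"linear":[-0.5,0.9,0],"angular":[0,0,0],"jaw":0},{"linear":[-0.5,0.9,0],"angular":[0,0,0],"jaw":0},{"linear":[-0.5,0.9,0],"angular":[0,0,0],"jaw":0}]';python3 -m jog '[{"linear":[-0.17,0.3,0],"angular":[0,0,0],"jaw":0},{"linear":[-0.17,0.6,0],"angular":[0,0,0],"jaw":0},{"linear":[-0.17,0.9,0],"angular":[0,0,0],"jaw":0},{"linear":[-0.17,0.9,0],"angular":[0,0,0],"jaw":0},{"linear":[-0.17,0.9,0.2],"angular":[0,0,0],"jaw":0}]';python3 -c "
from h import *
t=O-0.070*ux+0.055*uy
plan([[t[0],t[1],0.15],[t[0],t[1],0.1365]],187.6)
from rig import viewer
for n in ('wrist','side'): cv2.imwrite('pics/%s11.png'%n,viewer.snapshot(n)[0])"
```

```text
clock: 23.35
tool_pos: [0.4865, 0.0507, 0.2019]
ee_rot: [-0.001, -0.067, 0.998, -0.0]
wrist_force: [0.4, -0.3, -0.5]
gripper_width: 0.0228
clock: 23.77
tool_pos: [0.4953, 0.1597, 0.1816]
ee_rot: [0.003, -0.066, 0.998, 0.0]
wrist_force: [1.8, 0.1, -1.3]
gripper_width: 0.0225
t 23.77 tcp [0.4953 0.1597 0.1816] yaw -172.5 F [ 1.8  0.1 -1.3] w 0.0225
  lin [0.024, 0.013, 0.264] ang [-0.0, 0.003, -0.0]
  lin [0.025, 0.013, 0.376] ang [-0.0, 0.003, -0.0]
```

View pics/wrist11.png

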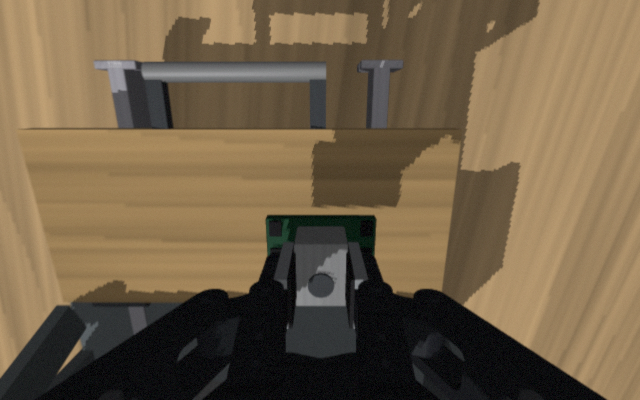

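View pics/side11.png

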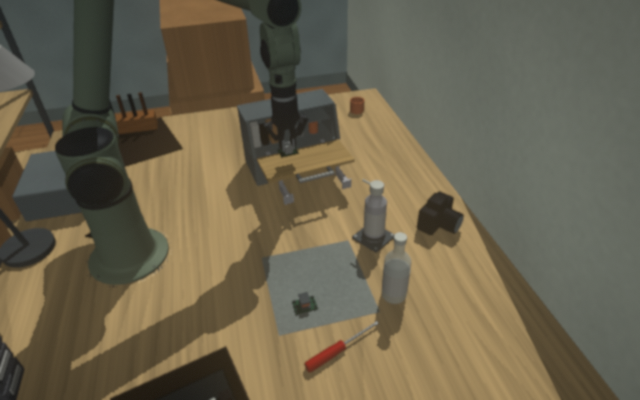

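```bash
python3 -m jog '[{"linear":[0.02,0,0.1],"angular":[0,0,0],"jaw":0},{"linear":[0.02,0,0.2],"angular":[0,0,0],"jaw":0},{"linear":[0.02,0,0.28],"angular":[0,0,0],"jaw":0},{"linear":[0.02,0,0.34],"angular":[0,0,0],"jaw":0},{"linear":[0.02,0,0.37],"angular":[0,0,0],"jaw":0},{"linear":[0.02,0,0.37],"angular":[0,0,0],"jaw":0}]'
```

```text
clock: 24.37
tool_pos: [0.4901, 0.1576, 0.1355]
ee_rot: [-0.0, -0.065, 0.998, -0.001]
wrist_force: [-5.5, -2.0, 10.6]
gripper_width: 0.0223
```

```bash
python3 -m jog '[{"linear":[0,0,-0.01],"angular":[0,0,0],"jaw":0.1},{"linear":[0,0,-0.01],"angular":[0,0,0],"jaw":0.35},{"linear":[0,0,-0.01],"angular":[0,0,0],"jaw":0.45},{"linear":[0,0,-0.01],"angular":[0,0,0],"jaw":0.45},{"linear":[0,0,-0.01],"angular":[0,0,0],"jaw":0.45},{"linear":[0,0,-0.15],"angular":[0,0,0],"jaw":0.45},{"linear":[0,0,-0.4],"angular":[0,0,0],"jaw":0.45},{"linear":[0,0,-0.8],"angular":[0,0,0],"jaw":0.5},{"linear":[0,-0.3,-0.8],"angular":[0,0,0],"jaw":0.6},{"linear":[0,-0.7,-0.8],"angular":[0,0,0],"jaw":0.6},{"linear":[0,-0.9,-0.8],"angular":[0,0,0],"jaw":0.6}]'
cat > onflap.py <<'E'
from h import *
from rig import viewer
import sys
n=sys.argv[2]; s,_=cur()
i=viewer.camera_info(n); p,d=viewer.snapshot(n); cv2.imwrite(f"pics/{n}{sys.argv[1]}.png",p); W=cloud(d,i)
L=np.stack([-(W-O)@ux,(W-O)@uy,W[...,2]],-1)
for lab,lo,hi in (("board",.1155,.16),("upper",.134,.16)):
    m=(L[...,0]>.0)&(L[...,0]<.135)&(abs(L[...,1])<.15)&(L[...,2]>lo)&(L[...,2]<hi)
    k,l,st,c=cv2.connectedComponentsWithStats(m.astype(np.uint8))
    for j in range(1,k):
        if st[j,4]<60: continue
        P=L[l==j]; r=cv2.minAreaRect(P[:,:2].astype(np.float32)); print(lab,st[j,4],"px",c[j].round(0),"cab(-x,y)",np.round(r[0],4),"size",np.round(r[1],4),"ang %.1f"%r[2],"min",P.min(0).round(3),"max",P.max(0).round(3), "zpct",np.percentile(P[:,2],[5,50,95]).round(4))
E
python3 onflap.py 12 wrist; python3 mods.py 12 top;  python3 -c "
from h import *
plan([[0.436,-0.298,0.2]],183.3)"
```

```text
clock: 25.28
tool_pos: [0.5056, 0.0502, 0.2315]
ee_rot: [0.001, -0.066, 0.998, -0.001]
wrist_force: [0.8, -0.2, -0.6]
gripper_width: 0.0511
t 25.28 tcp [0.5056 0.0502 0.2315] yaw -172.4 F [ 0.8 -0.2 -0.6] w 0.0511
board 2799 px [321. 317.] cab(-x,y) [0.0716 0.0565] size [0.0408 0.0558] ang 0.8 min [0.051 0.028 0.116] max [0.092 0.084 0.144] zpct [0.1181 0.1213 0.1421]
upper 1019 px [321. 328.] cab(-x,y) [0.0718 0.0564] size [0.0236 0.0334] ang 89.8 min [0.055 0.045 0.134] max [0.088 0.068 0.144] zpct [0.1364 0.1411 0.1428]
t 25.33 tcp [0.5061 0.0456 0.2309] yaw -172.7 F [ 0.7 -3.9 -1.1] w 0.0510
upper 41 px [344. 170.] rect c [ 0.653 -0.114] size [0.0532 0.0132] ang 89.9 z [0.0247 0.0291 0.048 ] bgr [57. 60. 63.]
upper 35 px [407. 174.] rect c [ 0.6384 -0.3086] size [0.0536 0.0141] ang 56.8 z [0.0284 0.0388 0.0486] bgr [70. 77. 80.]
upper 83 px [405. 240.] rect c [ 0.4361 -0.299 ] size [0.0229 0.0319] ang 7.3 z [0.029  0.0324 0.0356] bgr [66. 67. 65.]
all 212 px [344. 174.] rect c [ 0.6391 -0.1215] size [0.0412 0.0926] ang 0.2 z [0.0056 0.0106 0.0343] bgr [60.  63.5 66. ]
all 64 px [407. 175.] rect c [ 0.6376 -0.3109] size [0.0574 0.0166] ang 60.4 z [0.007  0.0293 0.0481] bgr [72.  83.5 89. ]
all 58 px [438. 199.] rect c [ 0.5604 -0.405 ] size [0.0556 0.0284] ang 1.4 z [0.0047 0.0141 0.0205] bgr [112.  127.  137.5]
all 286 px [404. 240.] rect c [ 0.4426 -0.303 ] size [0.0624 0.0865] ang 88.6 z [0.005  0.009  0.0346] bgr [63. 67. 63.]
t 25.38 tcp [0.5054 0.0484 0.2305] yaw -172.8 F [0.6 0.6 0.3] w 0.0513
  lin [0.938, -2.79, 0.257] ang [-0.001, 0.001, 0.033]
```

View pics/wrist12.png

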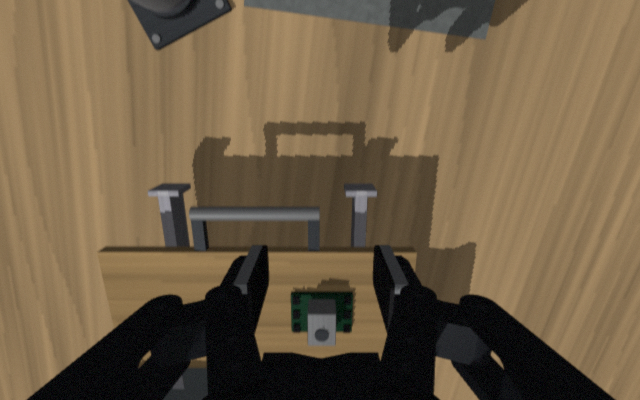

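```bash
python3 -m jog '[{"linear":[0.3,-0.95,0],"angular":[0,0,0.033],"jaw":0.6},{"linear":[0.3,-0.95,0],"angular":[0,0,0.033],"jaw":0.6},{"linear":[0.3,-0.95,0],"angular":[0,0,0.033],"jaw":0.6},{"linear":[0.3,-0.95,0],"angular":[0,0,0.033],"jaw":0.6},{"linear":[0.3,-0.95,0],"angular":[0,0,0.033],"jaw":0.6}]';python3 -m jog '[{"linear":[0.3,-0.95,0.1],"angular":[0,0,0],"jaw":0.6},{"linear":[0.3,-0.95,0.1],"angular":[0,0,0],"jaw":0.6},{"linear":[0.3,-0.95,0.1],"angular":[0,0,0],"jaw":0.6},{"linear":[0.3,-0.95,0.1],"angular":[0,0,0],"jaw":0.6},{"linear":[0.3,-0.95,0.1],"angular":[0,0,0],"jaw":0.6}]'; python3 mods.py 13 wrist|grep -v 0.6;  python3 -c "
from h import *
plan([[0.436,-0.298,0.14]],183.3)"
```

```text
clock: 25.8
tool_pos: [0.4836, -0.0668, 0.23]
ee_rot: [-0.0, -0.03, 1.0, 0.0]
wrist_force: [-0.5, 0.5, 0.1]
gripper_width: 0.0515
clock: 26.22
tool_pos: [0.455, -0.1818, 0.2177]
ee_rot: [-0.0, -0.03, 1.0, 0.001]
wrist_force: [0.0, 0.2, -0.7]
gripper_width: 0.0515
t 26.22 tcp [ 0.455  -0.1818  0.2177] yaw -176.5 F [ 0.   0.2 -0.7] w 0.0515
upper 1018 px [349.  56.] rect c [ 0.4359 -0.298 ] size [0.0241 0.0322] ang 3.1 z [0.0305 0.0322 0.0334] bgr [56. 53. 51.]
green 1078 px [346.  61.] rect c [ 0.4354 -0.2982] size [0.0551 0.0389] ang 3.4 z [0.0059 0.0073 0.0092] bgr [31. 45. 20.]
t 26.27 tcp [ 0.4552 -0.1808  0.2179] yaw -176.4 F [0.  0.3 0.9] w 0.0511
  lin [0.221, -0.965, 0.648] ang [0.001, -0.0, 0.003]
```

```bash
python3 -m jog '[{"linear":[0.22,-0.965,0.65],"angular":[0,0,0.003],"jaw":0.6},{"linear":[0.22,-0.965,0.65],"angular":[0,0,0.003],"jaw":0.6},{"linear":[0.22,-0.965,0.65],"angular":[0,0,0.003],"jaw":0.6},{"linear":[0.22,-0.965,0.65],"angular":[0,0,0.003],"jaw":0.6},{"linear":[0.22,-0.965,0.65],"angular":[0,0,0.003],"jaw":0.6},{"linear":[0.22,-0.965,0.65],"angular":[0,0,0.003],"jaw":0.6},{"linear":[0.22,-0.965,0.65],"angular":[0,0,0.003],"jaw":0.5}]'; python3 mods.py 14 wrist|grep -v 0.6;  python3 -c "
from h import *
plan([[0.436,-0.298,0.0225]],183.3)"
```

```text
clock: 26.85
tool_pos: [0.4368, -0.2973, 0.1408]
ee_rot: [0.0, -0.029, 1.0, 0.0]
wrist_force: [0.1, 0.1, -0.2]
gripper_width: 0.0433
t 26.85 tcp [ 0.4368 -0.2973  0.1408] yaw -176.6 F [ 0.1  0.1 -0.2] w 0.0433
upper 1194 px [323. 197.] rect c [ 0.4357 -0.2984] size [0.0236 0.0318] ang 3.0 z [0.0308 0.0322 0.0332] bgr [58. 55. 53.]
green 1377 px [322. 185.] rect c [ 0.436  -0.2987] size [0.0556 0.0395] ang 3.3 z [0.0057 0.0072 0.0088] bgr [29. 42. 19.]
t 26.90 tcp [ 0.437  -0.2975  0.1412] yaw -176.6 F [0.  0.4 0. ] w 0.0427
  lin [0.009, -0.003, 0.989] ang [-0.0, 0.0, 0.001]
```

View pics/wrist14.png

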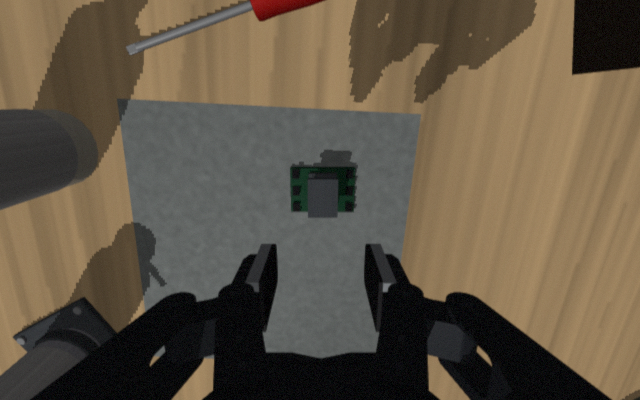

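The remaining module is centred at (323,190), and the rest of the mat is empty. Gripping it.

```bash
python3 -m jog '[{"linear":[0.01,0,0.3],"angular":[0,0,0],"jaw":0.5},{"linear":[0.01,-0.005,0.6],"angular":[0,0,0],"jaw":0.5},{"linear":[0.01,-0.005,0.8],"angular":[0,0,0],"jaw":0.5},{"linear":[0.01,-0.005,0.9],"angular":[0,0,0],"jaw":0.5},{"linear":[0.01,-0.005,0.98],"angular":[0,0,0],"jaw":0.5},{"linear":[0.01,-0.005,0.98],"angular":[0,0,0],"jaw":0.4},{"linear":[0.01,-0.005,0.98],"angular":[0,0,0],"jaw":0},{"linear":[0.01,-0.005,0.98],"angular":[0,0,0],"jaw":0},{"linear":[0.01,-0.005,0.98],"angular":[0,0,0],"jaw":0},{"linear":[0.01,-0.005,0.98],"angular":[0,0,0],"jaw":0},{"linear":[0.01,-0.005,0.98],"angular":[0,0,0],"jaw":0}]'
```

```text
clock: 27.82
tool_pos: [0.4354, -0.3003, 0.0235]
ee_rot: [0.001, -0.028, 1.0, -0.001]
wrist_force: [0.9, 0.8, 3.5]
gripper_width: 0.0226
```

```bash
python3 -m jog '[{"linear":[0,0,-0.1],"angular":[0,0,0],"jaw":0},{"linear":[0,0,-0.3],"angular":[0,0,0],"jaw":0},{"linear":[0,0,-0.6],"angular":[0,0,0],"jaw":0},{"linear":[0,0,-1],"angular":[0,0,0],"jaw":0},{"linear":[0,0,-1],"angular":[0,0,0],"jaw":0}]'; python3 -c "
from h import *
t=O-0.070*ux-0.055*uy; print(t)
plan([[t[0],t[1],0.2]],187.6)"
```

```text
clock: 28.23
tool_pos: [0.4375, -0.3024, 0.1491]
ee_rot: [0.003, -0.028, 1.0, -0.003]
wrist_force: [-0.2, -0.8, -1.9]
gripper_width: 0.0227
[0.601456 0.175376 0.      ]
t 28.23 tcp [ 0.4375 -0.3024  0.1491] yaw -176.8 F [-0.2 -0.8 -1.9] w 0.0227
  lin [-1.59, 3.896, -0.441] ang [-0.003, 0.003, -0.037]
```

```bash
python3 -m jog '[{"linear":[-0.1,0.3,-0.5],"angular":[0,0,-0.037],"jaw":0},{"linear":[-0.2,0.6,-0.5],"angular":[0,0,-0.037],"jaw":0},{"linear":[-0.2,0.97,-0.5],"angular":[0,0,-0.037],"jaw":0},{"linear":[-0.2,0.97,-0.5],"angular":[0,0,-0.037],"jaw":0},{"linear":[-0.2,0.97,-0.5],"angular":[0,0,-0.037],"jaw":0}]';python3 -m jog '[{"linear":[-0.2,0.3,0],"angular":[0,0,0],"jaw":0},{"linear":[-0.3,0.6,0],"angular":[0,0,0],"jaw":0},{"linear":[-0.4,0.97,0],"angular":[0,0,0],"jaw":0},{"linear":[-0.4,0.97,0],"angular":[0,0,0],"jaw":0},{"linear":[-0.4,0.97,0],"angular":[0,0,0],"jaw":0}]';python3 -m jog '[{"linear":[-0.2,0.3,0],"angular":[0,0,0],"jaw":0},{"linear":[-0.3,0.6,0],"angular":[0,0,0],"jaw":0},{"linear":[-0.5,0.97,0],"angular":[0,0,0],"jaw":0},{"linear":[-0.5,0.97,0],"angular":[0,0,0],"jaw":0},{"linear":[-0.5,0.97,0],"angular":[0,0,0],"jaw":0}]';python3 -c "
from h import *
t=O-0.070*ux-0.055*uy; print(t)
plan([[t[0],t[1],0.18]],187.6)"
```

```text
clock: 28.65
tool_pos: [0.4519, -0.1787, 0.2034]
ee_rot: [0.0, -0.069, 0.998, 0.001]
wrist_force: [-0.2, 0.7, -1.3]
gripper_width: 0.0226
clock: 29.07
tool_pos: [0.4842, -0.0589, 0.2023]
ee_rot: [-0.0, -0.069, 0.998, -0.0]
wrist_force: [-0.3, -0.2, -1.3]
gripper_width: 0.0225
clock: 29.48
tool_pos: [0.5293, 0.0635, 0.2023]
ee_rot: [0.0, -0.068, 0.998, -0.0]
wrist_force: [-0.1, 0.2, -1.7]
gripper_width: 0.0229
[0.601456 0.175376 0.      ]
t 29.48 tcp [0.5293 0.0635 0.2023] yaw -172.2 F [-0.1  0.2 -1.7] w 0.0229
  lin [-0.722, 0.842, 0.186] ang [-0.0, 0.0, 0.002]
```

```bash
python3 -m jog '[{"linear":[-0.3,0.3,0],"angular":[0,0,0],"jaw":0},{"linear":[-0.5,0.6,0],"angular":[0,0,0],"jaw":0},{"linear":[-0.72,0.84,0.1],"angular":[0,0,0],"jaw":0},{"linear":[-0.72,0.84,0.18],"angular":[0,0,0],"jaw":0},{"linear":[-0.72,0.84,0.18],"angular":[0,0,0],"jaw":0},{"linear":[-0.72,0.84,0.18],"angular":[0,0,0],"jaw":0}]';python3 -c "
from h import *
t=O-0.070*ux-0.055*uy; print(t)
plan([[t[0],t[1],0.136]],187.6)
from rig import viewer
cv2.imwrite('pics/w15.png',viewer.snapshot('wrist')[0])"
```

```text
clock: 29.98
tool_pos: [0.5996, 0.1721, 0.1794]
ee_rot: [-0.002, -0.066, 0.998, -0.001]
wrist_force: [-0.0, 0.0, -1.3]
gripper_width: 0.0225
[0.601456 0.175376 0.      ]
t 29.98 tcp [0.5996 0.1721 0.1794] yaw -172.4 F [-0.   0.  -1.3] w 0.0225
  lin [-0.021, 0.025, 0.361] ang [-0.001, -0.002, -0.0]
```

View pics/w15.png

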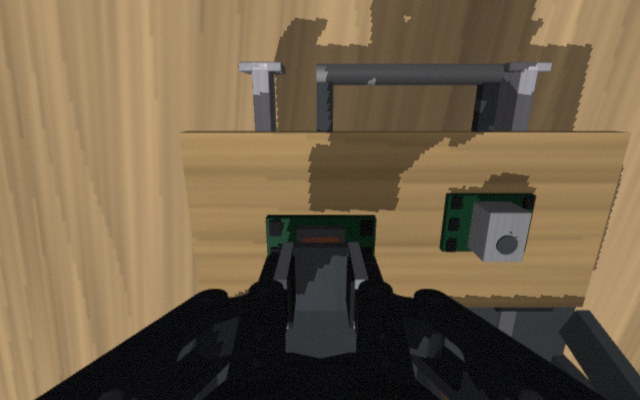

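The coil module is held level at (320,240), and the can module lies on the flap at (490,228). Lowering the coil module.

```bash
python3 -m jog '[{"linear":[0,0,0.1],"angular":[0,0,0],"jaw":0},{"linear":[0,0,0.2],"angular":[0,0,0],"jaw":0},{"linear":[0,0,0.27],"angular":[0,0,0],"jaw":0},{"linear":[0,0,0.32],"angular":[0,0,0],"jaw":0},{"linear":[0,0,0.35],"angular":[0,0,0],"jaw":0},{"linear":[0,0,0.36],"angular":[0,0,0],"jaw":0},{"linear":[0,0,0.36],"angular":[0,0,0],"jaw":0}]'
```

```text
clock: 30.62
tool_pos: [0.6004, 0.1739, 0.1379]
ee_rot: [0.0, -0.067, 0.998, -0.0]
wrist_force: [-0.8, 0.4, -0.6]
gripper_width: 0.0224
```

```bash
python3 -m jog '[{"linear":[0,0,0.01],"angular":[0,0,0],"jaw":0},{"linear":[0,0,0.02],"angular":[0,0,0],"jaw":0},{"linear":[0,0,0.025],"angular":[0,0,0],"jaw":0}]'
```

```text
clock: 30.87
tool_pos: [0.6007, 0.1744, 0.1355]
ee_rot: [0.001, -0.067, 0.998, -0.0]
wrist_force: [-0.3, -0.1, 4.9]
gripper_width: 0.0227
```

Contact (4.9 N). Releasing.

```bash
python3 -m jog '[{"linear":[0,0,0],"angular":[0,0,0],"jaw":0.1},{"linear":[0,0,0],"angular":[0,0,0],"jaw":0.35},{"linear":[0,0,0],"angular":[0,0,0],"jaw":0.45},{"linear":[0,0,0],"angular":[0,0,0],"jaw":0.45},{"linear":[0,0,-0.01],"angular":[0,0,0],"jaw":0.45},{"linear":[0,0,-0.15],"angular":[0,0,0],"jaw":0.45},{"linear":[0,0,-0.4],"angular":[0,0,0],"jaw":0.45},{"linear":[0,0,-0.9],"angular":[0,0,0],"jaw":0.5},{"linear":[0,-0.3,-0.9],"angular":[0,0,0],"jaw":0.6},{"linear":[0,-0.7,-0.9],"angular":[0,0,0],"jaw":0.6},{"linear":[0,-0.9,-0.9],"angular":[0,0,0],"jaw":0.6}]'; python3 onflap.py 16 wrist
python3 - <<'E'
from h import *
from rig import viewer
for n in ("top","side"):
    i=viewer.camera_info(n); p,d=viewer.snapshot(n); cv2.imwrite(f"pics/{n}16.png",p); W=cloud(d,i).reshape(-1,3)
    W0=cloud(np.load(f"pics/{n}0.npy"),i).reshape(-1,3)
    for nm,V in (("now",W),("start",W0)):
        P=V[((V>(.6,-.2,.185))&(V<(.75,-.05,.2))).all(1)]; print(n,nm,len(P),P.mean(0).round(4),np.median(P,0).round(4),P.min(0).round(4),P.max(0).round(4))
E
```

```text
clock: 31.78
tool_pos: [0.6162, 0.0655, 0.2452]
ee_rot: [0.002, -0.067, 0.998, -0.001]
wrist_force: [0.5, 0.4, 0.1]
gripper_width: 0.0512
t 31.78 tcp [0.6162 0.0655 0.2452] yaw -172.3 F [0.5 0.4 0.1] w 0.0512
board 549 px [450. 292.] cab(-x,y) [0.0853 0.0627] size [0.0437 0.0125] ang 89.9 min [0.079 0.041 0.116] max [0.092 0.085 0.14 ] zpct [0.1168 0.12   0.1343]
board 2636 px [322. 309.] cab(-x,y) [ 0.0703 -0.0547] size [0.0561 0.0411] ang 90.0 min [ 0.05  -0.083  0.116] max [ 0.091 -0.027  0.146] zpct [0.1181 0.1215 0.1448]
upper 943 px [322. 322.] cab(-x,y) [ 0.0696 -0.0546] size [0.0231 0.0346] ang 89.6 min [ 0.052 -0.066  0.134] max [ 0.087 -0.043  0.146] zpct [0.1407 0.1441 0.1451]
top now 161 [ 0.6756 -0.1113  0.1927] [ 0.6751 -0.1134  0.1932] [ 0.6536 -0.1304  0.1852] [ 0.6961 -0.0753  0.1986]
top start 167 [ 0.6752 -0.1107  0.1922] [ 0.6752 -0.1111  0.1924] [ 0.6515 -0.1303  0.1852] [ 0.6953 -0.0753  0.198 ]
side now 116 [ 0.6766 -0.1175  0.1894] [ 0.6761 -0.1178  0.1897] [ 0.6538 -0.1358  0.185 ] [ 0.6964 -0.083   0.1931]
side start 115 [ 0.677  -0.1185  0.1893] [ 0.6764 -0.1194  0.1895] [ 0.6593 -0.1368  0.185 ] [ 0.6965 -0.099   0.1925]
```

View pics/wrist16.png

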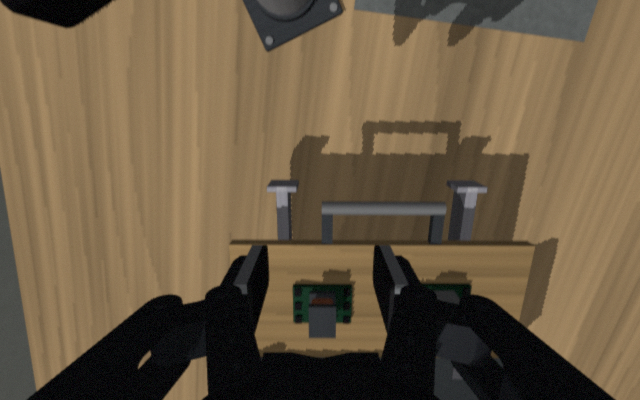

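View pics/top16.png

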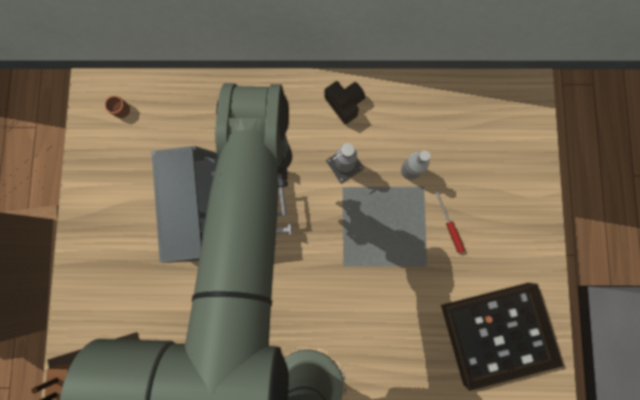

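```bash
python3 -m jog '[{"linear":[-0.2,-0.4,-0.25],"angular":[0,0,0],"jaw":0},{"linear":[-0.4,-0.97,-0.25],"angular":[0,0,0],"jaw":0},{"linear":[-0.4,-0.97,-0.25],"angular":[0,0,0],"jaw":0},{"linear":[-0.4,-0.97,-0.25],"angular":[0,0,0],"jaw":0},{"linear":[-0.4,-0.97,-0.25],"angular":[0,0,0],"jaw":0},{"linear":[-0.4,-0.97,-0.25],"angular":[0,0,0],"jaw":0}]'
python3 - <<'E'
from h import *
from rig import viewer
s,_=cur()
i=viewer.camera_info("wrist"); p,d=viewer.snapshot("wrist"); cv2.imwrite("pics/w17.png",p); W=cloud(d,i).reshape(-1,3)
P=W[((W>(.6,-.2,.186))&(W<(.75,-.05,.205))).all(1)]; print(len(P),np.median(P,0),P.min(0),P.max(0),cv2.minEnclosingCircle(P[:,:2].astype(np.float32)))
P=P[P[:,1]<np.median(P[:,1])]; print(P[:,0].min(),P[:,0].max())
plan([[0.676,-0.115,0.25]],187.6)
E
```

```text
clock: 32.43
tool_pos: [0.6774, -0.0408, 0.2719]
ee_rot: [-0.001, -0.067, 0.998, 0.001]
wrist_force: [-0.4, -0.4, 0.4]
gripper_width: -0.0001
t 32.43 tcp [ 0.6774 -0.0408  0.2719] yaw -172.3 F [-0.4 -0.4  0.4] w -0.0001
2844 [ 0.67801709 -0.11277245  0.19298775] [ 0.65182307 -0.13160949  0.18600809] [ 0.69708786 -0.07322648  0.19537952] ((0.6705430150032043, -0.10125759243965149), 0.03287145495414734)
0.659657218668114 0.6970878575767733
t 32.48 tcp [ 0.6771 -0.0401  0.2721] yaw -172.3 F [ 0.5 -0.4 -0.5] w 0.0001
  lin [0.093, -0.618, 0.183] ang [0.001, -0.001, 0.001]
```

View pics/w17.png

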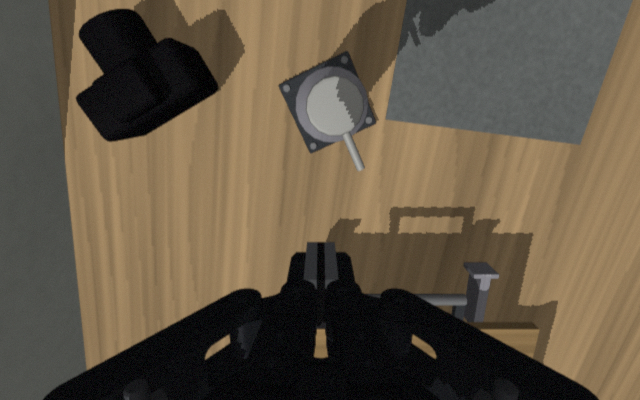

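```bash
python3 -m jog '[{"linear":[0.073,-0.3,0],"angular":[0,0,0],"jaw":0},{"linear":[0.073,-0.6,0],"angular":[0,0,0],"jaw":0},{"linear":[0.073,-0.6,0.2],"angular":[0,0,0],"jaw":0},{"linear":[0.073,-0.6,0.4],"angular":[0,0,0],"jaw":0},{"linear":[0.073,-0.6,0.48],"angular":[0,0,0],"jaw":0},{"linear":[0.073,-0.6,0.48],"angular":[0,0,0],"jaw":0}]'
```

```text
clock: 32.98
tool_pos: [0.6765, -0.1118, 0.212]
ee_rot: [-0.003, -0.068, 0.998, 0.001]
wrist_force: [1.0, 1.1, -0.5]
gripper_width: -0.0001
```

```bash
python3 -m jog '[{"linear":[0,0,0.03],"angular":[0,0,0],"jaw":0},{"linear":[0,0,0.06],"angular":[0,0,0],"jaw":0},{"linear":[0,0,0.08],"angular":[0,0,0],"jaw":0},{"linear":[0,0,0.08],"angular":[0,0,0],"jaw":0}]';python3 -m jog '[{"linear":[0,0,0.02],"angular":[0,0,0],"jaw":0},{"linear":[0,0,0.04],"angular":[0,0,0],"jaw":0},{"linear":[0,0,0.05],"angular":[0,0,0],"jaw":0},{"linear":[0,0,0.05],"angular":[0,0,0],"jaw":0}]'
```

```text
clock: 33.32
tool_pos: [0.679, -0.1138, 0.206]
ee_rot: [0.0, -0.067, 0.998, -0.0]
wrist_force: [-0.7, 0.3, -0.2]
gripper_width: -0.0002
clock: 33.65
tool_pos: [0.6793, -0.1142, 0.2002]
ee_rot: [0.001, -0.067, 0.998, -0.0]
wrist_force: [-0.2, 0.6, 4.4]
gripper_width: -0.0001
```

```bash
python3 -m jog '[{"linear":[0,0,0.015],"angular":[0,0,0],"jaw":0},{"linear":[0,0,0.03],"angular":[0,0,0],"jaw":0},{"linear":[0,0,0.045],"angular":[0,0,0],"jaw":0},{"linear":[0,0,0.045],"angular":[0,0,0],"jaw":0}]'; python3 -m jog '[{"linear":[0,0,0.015],"angular":[0,0,0],"jaw":0},{"linear":[0,0,0.03],"angular":[0,0,0],"jaw":0},{"linear":[0,0,0.03],"angular":[0,0,0],"jaw":0},{"linear":[0,0,0.03],"angular":[0,0,0],"jaw":0}]'
```

```text
clock: 33.98
tool_pos: [0.6794, -0.1142, 0.197]
ee_rot: [0.001, -0.067, 0.998, -0.0]
wrist_force: [-2.8, 2.5, 13.0]
gripper_width: -0.0003
clock: 34.32
tool_pos: [0.6795, -0.1143, 0.1967]
ee_rot: [0.003, -0.067, 0.998, -0.001]
wrist_force: [-8.5, 2.8, 28.1]
gripper_width: -0.0001
```

```bash
python3 -m jog '[{"linear":[0,0,-0.06],"angular":[0,0,0],"jaw":0},{"linear":[0,0,-0.15],"angular":[0,0,0],"jaw":0},{"linear":[0,0,-0.3],"angular":[0,0,0],"jaw":0},{"linear":[0,0,-0.7],"angular":[0,0,0],"jaw":0},{"linear":[0,0,-0.9],"angular":[0,0,0],"jaw":0},{"linear":[0.5,0,-0.9],"angular":[0,0,0],"jaw":0},{"linear":[1,0.1,-0.9],"angular":[0,0,0],"jaw":0},{"linear":[1,0.1,-0.9],"angular":[0,0,0],"jaw":0},{"linear":[1,0.1,-0.9],"angular":[0,0,0],"jaw":0}]'; python3 -m jog '[{"linear":[0.5,0,-0.2],"angular":[0,0,0],"jaw":0.3},{"linear":[1,0,-0.2],"angular":[0,0,0],"jaw":0.3},{"linear":[1,0,-0.2],"angular":[0,0,0],"jaw":0.3},{"linear":[1,0,-0.2],"angular":[0,0,0],"jaw":0.3},{"linear":[1,0,-0.2],"angular":[0,0,0],"jaw":0.3},{"linear":[1,0,-0.2],"angular":[0,0,0],"jaw":0.3}]'; python3 flap.py 18 top side; python3 onflap.py 18b top;python3 onflap.py 18c side
python3 - <<'E'
from h import *
from rig import viewer
n="top"; i=viewer.camera_info(n)
p,d=viewer.snapshot(n);W=cloud(d,i).reshape(-1,3);W0=cloud(np.load("pics/top0.npy"),i).reshape(-1,3)
for nm,lo,hi in (("cap",(.6,-.2,.185),(.75,-.05,.2)),("bottle",(.6,-.4,.1),(.72,-.26,.22)),("screw",(.35,-.5,.006),(.6,-.38,.04)),("neartip",(.42,.02,.063),(.5,.12,.078)),("fartip",(.6,.02,.063),(.7,.12,.078))):
    for V in (W0,W):
        P=V[((V>lo)&(V<hi)).all(1)]; print(nm,len(P),(P.mean(0).round(4),P.min(0).round(3),P.max(0).round(3)) if len(P) else "")
for n in ("top","side"):
    q=viewer.snapshot(n)[0]; q=q[130:280,140:480] if n=="top" else q[80:380,230:450]
    cv2.imwrite(f"pics/{n}19.png",cv2.resize(q,None,fx=2,fy=2,interpolation=cv2.INTER_CUBIC))
E
```

```text
clock: 35.07
tool_pos: [0.5495, -0.1168, 0.2966]
ee_rot: [-0.005, -0.066, 0.998, 0.002]
wrist_force: [0.8, 0.4, 0.2]
gripper_width: 0.0003
clock: 35.57
tool_pos: [0.4397, -0.1347, 0.3229]
ee_rot: [0.0, -0.067, 0.998, -0.0]
wrist_force: [-0.2, -0.3, 0.4]
gripper_width: 0.0257
top 2980 [-0.0012  0.0009  0.1138] z at edge/hinge 0.11365861736319484 0.11381473811307406 med 0.11337553987323234
 table [ 0.0065 -0.0009  0.0001]
side 1288 [ 0.0014 -0.0003  0.1107] z at edge/hinge 0.11085496424806048 0.11067650951684684 med 0.11005973986204137
 table [ 0.0074 -0.0038 -0.0034]
t 35.67 tcp [ 0.4403 -0.1345  0.3225] yaw -172.3 F [ 0.7 -0.1  0.6] w 0.0258
board 268 px [246. 181.] cab(-x,y) [ 0.0706 -0.0579] size [0.0631 0.0465] ang 88.6 min [ 0.047 -0.089  0.116] max [ 0.094 -0.026  0.149] zpct [0.1167 0.1219 0.1465]
board 272 px [251. 219.] cab(-x,y) [0.0712 0.0575] size [0.046  0.0609] ang 4.6 min [0.047 0.026 0.116] max [0.093 0.088 0.148] zpct [0.1164 0.1216 0.1438]
upper 99 px [245. 180.] cab(-x,y) [ 0.0706 -0.0543] size [0.0318 0.0248] ang 0.4 min [ 0.055 -0.067  0.137] max [ 0.087 -0.042  0
[... 792 characters left out ...]
0.075,  0.199]))
bottle 447 (array([ 0.6529, -0.3155,  0.1513]), array([ 0.628, -0.351,  0.102]), array([ 0.69 , -0.29 ,  0.208]))
bottle 450 (array([ 0.6528, -0.3153,  0.1505]), array([ 0.628, -0.352,  0.1  ]), array([ 0.691, -0.29 ,  0.207]))
screw 513 (array([ 0.4642, -0.445 ,  0.0176]), array([ 0.351, -0.5  ,  0.006]), array([ 0.598, -0.381,  0.033]))
screw 494 (array([ 0.4704, -0.4433,  0.0178]), array([ 0.351, -0.5  ,  0.006]), array([ 0.598, -0.381,  0.034]))
neartip 0 
neartip 83 (array([0.464 , 0.0715, 0.0731]), array([0.453, 0.05 , 0.064]), array([0.48 , 0.098, 0.077]))
fartip 0 
fartip 82 (array([0.6516, 0.0947, 0.0721]), array([0.639, 0.074, 0.064]), array([0.669, 0.12 , 0.078]))
```

View pics/top19.png

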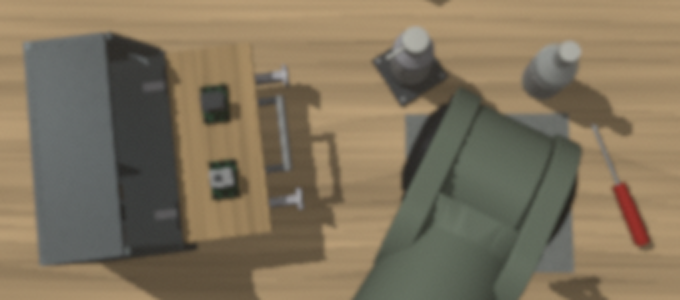

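View pics/side19.png

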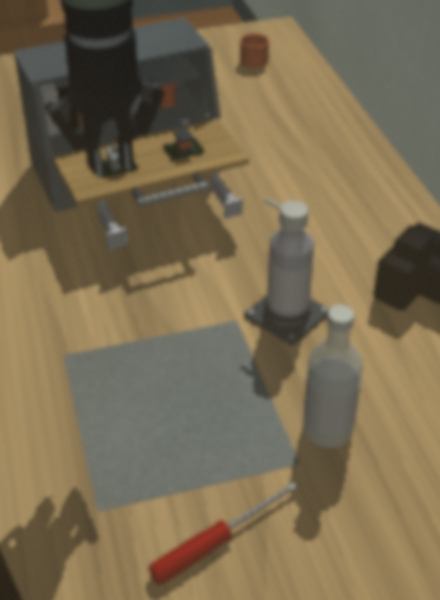

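```bash
python3 -c "
from rig import workorder,status
print(workorder.hand_in()); print(status.sense()['clock'])"
```

```text
the job is handed in; nothing more can be done
None
the job is handed in; nothing more can be done
```

The job is done and handed in, about 36 s on the clock of the 210 s allowed. There was no verdict to read back.

**What I did:** I pulled both supports out until they stopped, then lowered the flap onto them. The two modules on the mat were the can and the coil. I laid both on the flap component side up. Then I pressed the nozzle cap until it bottomed and let it spring up.

**Last checks:**
- **Supports:** both end plates are equally far out from the cabinet. The far one moved only about 96 mm and the near one about 98 mm. I take this to mean they started slightly out, because each held against roughly 25 N at the end.
- **Flap:** the first check after letting go of the bar showed it about 0.012 rad high at the free edge. I pressed it down again from above. It now reads level within 0.0015 rad in the top and side views.
- **Modules:** both lie flat on the wood, about 71 mm from the hinge and 55–57 mm either side of the middle. Both are well inside the panel edges, and the mat is empty.
- **Nozzle cap:** it travelled down to about 186 mm above the table, with the force rising from 13 to 28 N over the last 0.3 mm. It was back up at 192–193 mm afterwards.
- **Bottle and screwdriver:** the bottle reads the same as at the start within 1 mm. The screwdriver's depth points averaged 6 mm different along its length. Their extents are unchanged and it looks unmoved in the pictures, so I put that down to depth noise or the arm's shadow.

The arm was clear of everything at hand-in.

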